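Load the specimen jars, tip up the label bracket and log the batch

ROBOT

A 7-joint arm with a two-finger parallel gripper is mounted at the origin on the work surface. World frame = base frame: x ahead of the robot, y to its left, z up, the work surface at z = 0. Lengths are in mm, angles in rad, forces in N, time in s.
With the tool pointing down it reaches from about 400 to 875 mm from the base axis. Payload 4.4 kg.
Tool frame: the origin (TCP) lies at the very end of the fingers, on their centre line; the grasp point (between the pads) lies 19 mm behind it; z points along the fingers, y is the line along which they close (so a half turn about z gives the same grasp; the last joint's range is limited). The gripper opens to 85 mm and grips with 20 to 120 N. Pads are 22 mm wide; open, the fingers measure 114 mm over their backs; the gripper's body (76 mm by 85 mm) begins 54 mm behind the grasp point. The pads swing forward as they close: fully open they stand 13 mm farther back than shut.
Start: joints at [1.045, 0.628, 0.038, 1.517, -0.027, 0.996, -0.02], TCP at [288.478, -582.493, 231.313] pointing down, gripper open.
Joint ranges: [-3.06, 3.06], [-0.37, 2.12], [-1.25, 1.32], [0.18, 2.47], [-1.1, 4.24], [0.23, 1.98], [-2.94, 2.94]. Speed limits (rad/s): [2.57, 2.57, 3.14, 3.14, 3.14, 3.14, 3.14].

INTERFACE

Orientations are given as [roll, pitch, yaw] about the fixed x, y, z axes, in that order (R = Rz(yaw) Ry(pitch) Rx(roll)).
In Python, from cell import monitor, viewer, workorder gives the robot as it stands.
- The arm moves only by the tool arm_command, never from a script. Its argument "series" is one flat list of numbers, 5 for each row, row after row: the opening in per cent of the stroke, from 0 (shut) to 100 (fully open), then the shift along the tool's x, y, z in cm, then the turn about the tool's z in degrees. In form: [claw, x, y, z, roll, claw, x, y, z, roll, ...]. A call has exactly 5 rows; each row is the pose to reach, as a shift and turn from the pose commanded when the call began, along the tool's axes at that moment; what a row does not reach only later rows make up. A row lasts 1/12 s, in which the tool goes at most 41.7 mm and 7.16 degrees, less where a joint would pass 70% of its speed; a pose out of reach is approached as far as the arm can. A call with a gripper value outside its range is refused whole. The fingers move at their own pace and stop on an object; the grip force is fixed at half the most. Time passes only in rows, so rows that repeat a pose let the fingers close, or fill a call up. It gives the time, the measured TCP pose, the force, the opening and the grip force at its end, in the units of the state.
- monitor.read_state(): the state, without advancing time (a new reading comes with each control period).
- viewer.get_image(name): name is "side" or "top" or "wrist"; returns (picture, depth): 480x640x3 uint8, red, green, blue; 480x640 float32, mm along the optical axis (not along the pixel's ray), 0 where there is no reading.
- viewer.camera_model(name): a dict with "mtx" (3x3 intrinsics, pixels), "R" (3x3) and "t" (3): a world point X has camera coordinates R X + t. Camera axes: x right, y down, z forward; pixel columns grow to the right and rows downward; lengths in mm; the calibration is good to about 2 mm. The wrist camera is an equidistant fisheye: a pixel r from the principal point sees the ray r / f radians off the axis. A picture is of the moment at which its call begins: read the wrist's pose just before it. camera_model takes no time and is no camera call; for the wrist camera it gives the pose at the moment of the call.
- workorder.finish_job(): hands the job in; it is judged then, once.
The state is a dict: "clock": time; "qpos": joint angles; "qd": joint speeds; "tau": joint torques, N m; "eef_pos": TCP position; "tool_rot": TCP orientation; "force": force on the tool from outside, world axes, zero at the start; "torque": the same for the moment, N m; "width": finger opening in mm; "gripper_force": force on a finger pad.
Only numpy, scipy, OpenCV 4.12 (cv2) and the standard library are available. Lean on these libraries where they do the work, as an engineer would, in place of code of your own. Each camera call takes 0.05 s, during which the arm holds its last target. There are 200 camera calls.

TASK

Get this batch ready: stand every specimen jar upright in its own cell of the grey carrier, and tip the angle bracket over its corner from its long leg onto its short foot, without lifting it off the bench, so that its label shows. Once all of that is done, pick up the scanner, point it squarely at the middle of the label from about 10 cm away and hold it still there for two seconds, then stand it back upright in the middle of its charging pad. Leave the bottle, slide box and dishes where they are.

Things in the scene. Friction and masses are not known exactly. Their poses are not given: they have to be found in the camera images.
- jar0: Squat white specimen jar with a narrower metal lid: body 42 mm diameter and 34 mm tall, on it a lid 28 mm diameter and 24 mm tall (58 mm in all), about 120 g, heavy at the foot. Origin at the centre of its underside, z up its axis. Stands loose on the bench; 4 to 6 such jars are present, the others are None for the whole run.
- jar1: Another specimen jar just like jar0 (may be absent: None).
- jar2: Another specimen jar just like jar0 (may be absent: None).
- jar3: Another specimen jar just like jar0 (may be absent: None).
- jar4: Another specimen jar just like jar0 (may be absent: None).
- jar5: Another specimen jar just like jar0 (may be absent: None).
- carrier: Fixed grey open-topped carrier, 172 mm (its x) by 116 mm (its y), 30 mm high, on the bench; walls, dividers and floor 4 mm thick. 6 square cells, each 52 mm wide inside: three along x (centres at x = -56, 0, +56 mm) by two along y (centres at y = -28, +28 mm). Origin at the centre of its underside.
- bracket: Loose aluminium L bracket, 60 mm wide, 0.35 kg, lying on its long leg (130 mm long, 6 thick); the short leg or foot (75 mm high, 10 thick) stands up at one end. Origin mid outer corner edge; x along long leg to its free end, z along foot to its end, y across. Tipped onto its foot, x points up. Centre of mass about x 50, z 20 mm: it goes over by itself only after turning some 70 degrees.
- label (a point): Centre of the white bar-code label, 44 mm square, on the outer face of the long leg (bracket frame x = 95, y = 0, z = 0 mm). It faces the bench at first and looks along the bracket's -z: level, once the bracket stands on its foot. Axes as those of the bracket.
- rib_end (a point): Point near the free end of the bracket's stiffening rib, a good place to grip (bracket frame x = 115, y = 0, z = 30 mm). The rib, 12 mm thick and 30 mm high, runs along the middle of the long leg on its inner side from foot to free end; its top is 36 mm above the bench as the bracket lies. Axes as those of the bracket.
- scanner: Loose hand-held bar-code scanner (about 0.22 kg) that stands by itself: round base 60 mm diameter and 12 mm thick, thin stem, and on it a box-shaped head 90 mm long (its x), 36 mm wide (its y), from 47 to 83 mm above the underside; grip the head across its width from above. Origin at the centre of the underside of the base, z up; it reads along its +x.
- window (a point): Centre of the dark reading window on the front end of the scanner head (scanner frame x = 45, y = 0, z = 65 mm). Axes as those of the scanner; the reading beam leaves along +x.
- pad: Fixed black rubber charging pad, 100 by 100 mm, 4 mm thick, on which the scanner stands at the start. Origin at the centre of its underside, on the bench.
- cleaner: Bystander: lens-cleaner bottle, 52 mm diameter, 130 mm tall, loose. Origin at the centre of its underside.
- slidebox: Bystander: slide box, 95 by 160 mm and 34 mm high, loose. Origin at the centre of its underside.
- dishes: Bystander: stack of clear culture dishes, 90 mm diameter, 44 mm high, loose. Origin at the centre of its underside.
Not all that is in view belongs to the job. What is shaped like the scanner but orange or purple is not meant.

How it is judged:
By the outcome, as a careful person would: the job done as asked, in the order asked, and still so for the second after the job is handed in, with the robot touching nothing.
Of jar0, jar1, jar2, jar3, jar4, jar5 only 4 to 6 are there at a start; the rules pass over those that are not, and their reading is None.
At some moment in a run one of jar0, jar1, jar2, jar3, jar4, jar5 may be knocked a few centimetres aside while the robot is not near it.
It also fails if it takes over 200 s, if anything falls off the work surface, if the arm or the gripper's body presses on something with over 40 N, if the wrist force passes 120 N, or if a joint passes its speed limit or range.

## Working session

There is one attempt and no reset: what is moved stays moved. The work goes in short steps, Python scripts to look and compute and a tool call to move; the robot and the scene stay as the last step left them, time stands still between calls to the robot, and variables do not carry over. Pictures are saved under pics/ and viewed, at most 14 in all, crops included, and the job is handed in when it is done.

Besides the shell and the picture viewer there is one more tool, called after "Emit:" as name(argument=value, ...) on one line, values as JSON. arm_command: Moves the arm, as the interface text tells. Its arguments: {"type":"object","properties":{"series":{"type":"array","items":{"type":"number"}}},"required":["series"]}

```bash
mkdir -p pics; ls
cat > h.py <<'E'
import numpy as np, cv2
from cell import monitor, viewer, workorder
from scipy.spatial.transform import Rotation as Ro
def grab(n):
    m=viewer.camera_model(n); im,d=viewer.get_image(n); return im,d,{k:np.array(v,float) for k,v in m.items() if k in('mtx','R','t')}
def save(n,im): cv2.imwrite('pics/'+n,im[:,:,::-1])
def cloud(d,m):  # pinhole depth -> world points
    v,u=np.mgrid[0:480,0:640]; K=m['mtx']
    p=np.stack([(u-K[0,2])/K[0,0]*d,(v-K[1,2])/K[1,1]*d,d],-1)
    return (p-m['t'])@m['R']
def onplane(px,z,m):
    r=np.linalg.inv(m['mtx'])@np.array([px[0],px[1],1.]); r=m['R'].T@r; c=-m['R'].T@m['t']
    return c+r*(z-c[2])/r[2]
def proj(X,m):
    p=m['mtx']@(m['R']@np.array(X,float)+m['t']); return p[:2]/p[2]
def st():
    s=monitor.read_state(); print('t',s['clock'],'p',np.round(s['eef_pos'],1),'rpy',np.round(s['tool_rot'],3),'q',np.round(s['qpos'],2),'w',s['width'],'gf',s['gripper_force']); return s
E
python3 - <<'E'
from h import *
st()
for n in('top','side'):
    im,d,m=grab(n); save(n+'1.png',im); np.savez(n+'1.npz',im=im,d=d,**m); print(n,m['mtx'].round(0).tolist(),m['R'].round(3).tolist(),m['t'].round(0))
E
```

```text
pics
t 0.0 p [ 288.2 -581.9  230.4] rpy [-3.14  0.    0.46] q [ 1.05  0.63  0.04  1.52 -0.03  1.   -0.02] w 85.39573181814727 gf 0.0
top [[517.0, 0.0, 325.0], [0.0, 517.0, 244.0], [0.0, 0.0, 1.0]] [[-0.01, -1.0, -0.007], [-0.997, 0.01, -0.071], [0.071, 0.006, -0.997]] [  -4.  593. 1134.]
side [[465.0, 0.0, 317.0], [0.0, 465.0, 246.0], [0.0, 0.0, 1.0]] [[-1.0, 0.001, -0.019], [0.014, 0.731, -0.682], [0.014, -0.683, -0.731]] [589.  51. 862.]
```

View pics/top1.png

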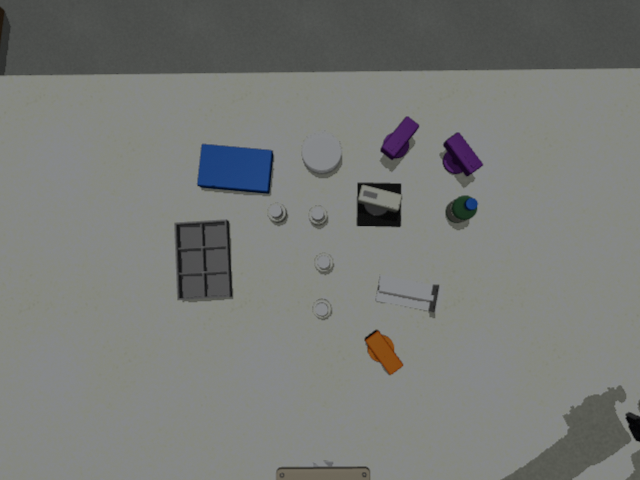

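View pics/side1.png

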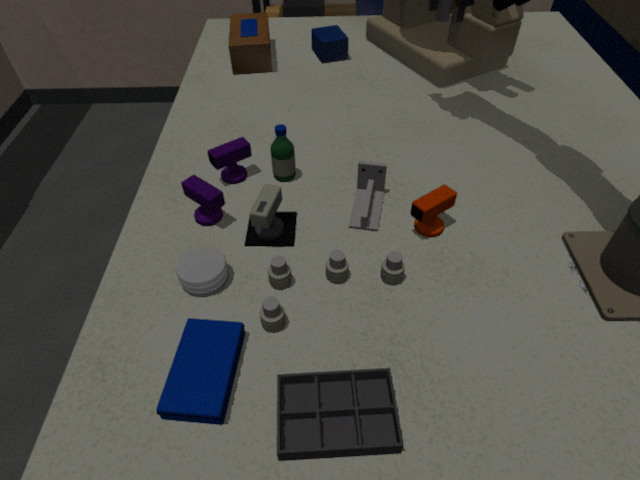

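The views show 4 jars at top-view pixels (277,212), (318,214), (324,262) and (322,309). The carrier is at (204,260), the bracket at (407,293) with its foot to the right, and the grey scanner on its pad at (380,204). Next I'll measure them.

Run:
```python
from h import *
T=np.load('top1.npz'); S=np.load('side1.npz')
for nm,D in(('top',T),('side',S)):
    P=cloud(D['d'],D); im=D['im'].astype(int)
    print(nm,'bench z',np.median(P[330:400,100:250,2]) if nm=='top' else np.median(P[100:140,200:260,2]))
    ok=D['d']>0; z=P[...,2]
    # lids: z 50..64
    mk=(ok&(z>48)&(z<66)).astype(np.uint8)
    n,l,s,c=cv2.connectedComponentsWithStats(mk)
    for i in range(1,n):
        if s[i,4]>25: q=P[l==i]; print(' tall',c[i].round(),s[i,4],np.median(q,0).round(1),q.min(0).round(),q.max(0).round())
    # carrier top
    if nm=='top':
        for name,(x0,x1,y0,y1,za,zb) in dict(carrier=(165,240,210,310,24,36),leg=(365,445,265,320,3,15),rib=(365,445,265,320,28,44),foot=(365,445,265,320,50,90),pad=(350,408,176,232,1.5,8),head=(350,408,176,232,70,95)).items():
            m=np.zeros(ok.shape,np.uint8); m[y0:y1,x0:x1]=1; m&=(ok&(z>za)&(z<zb)).astype(np.uint8)
            q=P[m>0]; r=cv2.minAreaRect(q[:,:2].astype(np.float32)); print(name,len(q),np.median(q[:,2]).round(1),np.round(r[0],1),np.round(r[1],1),round(r[2],1),q.min(0).round(),q.max(0).round())
a=cv2.resize(T['im'][175:320,345:450],None,fx=5,fy=5,interpolation=cv2.INTER_CUBIC)[:600]
b=cv2.resize(S['im'][150:260,220:400],None,fx=4,fy=4,interpolation=cv2.INTER_CUBIC)
save('s2.png',np.clip(b*1.6,0,255).astype(np.uint8));
```

```text
top bench z 0.7921489349686393
 tall [455. 160.] 91 [ 771.3 -296.3   58.4] [ 737. -325.   49.] [ 809. -271.   66.]
 tall [385. 154.] 27 [ 787.4 -143.4   59.2] [ 776. -159.   50.] [ 799. -133.   65.]
 tall [453. 212.] 65 [ 653.4 -287.    58.4] [ 639. -314.   48.] [ 686. -281.   66.]
 tall [275. 210.] 134 [664.8  97.6  58.4] [652.  84.  51.] [679. 111.  66.]
 tall [317. 213.] 135 [657.1   6.2  58.7] [644.  -7.  48.] [671.  19.  64.]
 tall [323. 261.] 129 [552.9  -5.8  58.9] [540. -19.  53.] [566.   7.  65.]
 tall [434. 298.] 50 [ 471.3 -244.3   57.1] [ 444. -251.   48.] [ 501. -239.   65.]
 tall [321. 309.] 130 [451.2  -0.6  58.6] [437. -14.  52.] [463.  12.  64.]
carrier 876 29.0 [561.5 264.9] [172.4 118.7] 3.0 [473. 202.  24.] [650. 326.  35.]
leg 1523 6.0 [ 483.6 -188.1] [178.5 121.2] 89.4 [ 422. -278.    3.] [545. -98.  15.]
rib 343 36.6 [ 485.1 -186.3] [121.5  59.2] 77.2 [ 443. -250.   28.] [ 501. -125.   44.]
foot 207 74.5 [ 471.2 -248.6] [10.9 59.6] 78.9 [ 442. -259.   50.] [ 501. -238.   83.]
pad 1261 3.8 [ 685.2 -133.3] [130.6 126.9] 89.3 [ 621. -199.    2.] [749. -67.   8.]
h
[... 635 characters left out ...]
l [371. 171.] 193 [ 472.5 -244.8   57.4] [ 443. -253.   48.] [ 502. -237.   66.]
 tall [205. 202.] 235 [ 808.5 -149.    57.6] [ 776. -187.   48.] [ 864. -131.   66.]
 tall [266. 218.] 161 [682.6 -87.8  59.3] [ 660. -162.   50.] [716. -79.  66.]
 tall [430. 212.] 254 [ 371.1 -108.6   57.9] [ 317. -142.   48.] [407. -90.  66.]
 tall [622. 261.] 372 [60.  22.5 56.8] [ 41. -42.  48.] [67. 52. 66.]
 tall [336. 256.] 190 [552.7  -2.2  56.7] [539. -20.  48.] [566.   9.  60.]
 tall [394. 258.] 191 [451.7   3.2  56.9] [438. -14.  48.] [465.  15.  60.]
 tall [277. 262.] 190 [657.9   9.8  56.8] [645.  -7.  48.] [671.  22.  60.]
 tall [270. 304.] 232 [664.5 101.3  56.7] [651.  85.  48.] [678. 113.  60.]
```

View pics/s2.png

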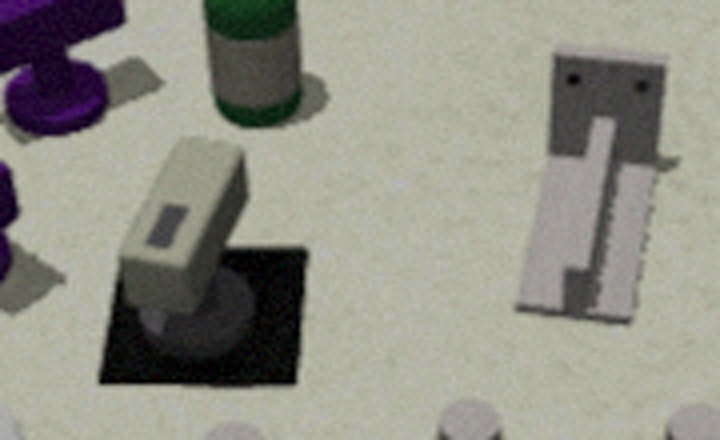

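The scanner's near (+y) end is plain, so its window faces -y. The bracket's free end points to about +y, yaw 78°. Next I'll write a helper that turns a target into tool-axis shifts.

```bash
cat >> h.py <<'E'
def to(*targets):  # targets (x,y,z,yawdeg) -> shift in tool axes (cm) and roll, each from present pose
    s=st(); R=Ro.from_euler('xyz',s['tool_rot']).as_matrix(); yaw=np.degrees(np.arctan2(R[1,0],R[0,0])); print('yaw %.1f F'%yaw,np.round(s['force'],1))
    for t in targets: print(t,'->',np.round(R.T@(np.array(t[:3])-s['eef_pos'])/10,2),'roll',round((yaw-t[3]+180)%360-180,1))
def jars():
    for n in('top','side'):
        im,d,m=grab(n); P=cloud(d,m); z=P[...,2]
        mk=((d>0)&(z>53)&(z<64)).astype(np.uint8); k,l,s,c=cv2.connectedComponentsWithStats(mk)
        for i in range(1,k):
            q=P[l==i]; e=np.ptp(q[:,:2],axis=0)
            if s[i,4]>50 and e.max()<42 and 380<q[:,0].mean()<800 and -240<q[:,1].mean()<340: print(n,'lid',((q.min(0)+q.max(0))/2)[:2].round(1),e.round(),c[i].round())
E
python3 - <<'E'
from h import *
jars()
S=np.load('side1.npz');P=cloud(S['d'],S);z=P[...,2]
for nm,b in dict(carrier=(460,670,190,340,26,34),rib=(430,510,-230,-100,31,42),foot=(430,510,-265,-230,60,90),head=(640,730,-190,-60,80,92)).items():
  for D in(S,np.load('top1.npz')):
    P=cloud(D['d'],D)
    q=P[(P[...,0]>b[0])&(P[...,0]<b[1])&(P[...,1]>b[2])&(P[...,1]<b[3])&(P[...,2]>b[4])&(P[...,2]<b[5])]
    r=cv2.minAreaRect(q[:,:2].astype(np.float32));print(nm,len(q),np.round(r[0],1),np.round(r[1],1),round(r[2],1),q[:,2].mean())
to((664.8,98,230,93))
E
```

```text
top lid [665.   97.5] [27. 26.] [275. 210.]
top lid [657.8   6.3] [26. 26.] [317. 213.]
top lid [553.   -5.8] [26. 26.] [323. 261.]
top lid [450.2  -0.6] [26. 26.] [321. 309.]
side lid [552.8  -4.6] [27. 29.] [337. 255.]
side lid [451.6   0.5] [27. 29.] [394. 257.]
side lid [658.    7.3] [27. 29.] [277. 261.]
side lid [665.   98.3] [27. 30.] [270. 303.]
carrier 1523 [561.1 264.1] [172.2 118. ] 3.0 28.679195096066426
carrier 722 [561.5 264.3] [172.4 117.4] 3.0 29.52038887052201
rib 203 [ 485.6 -177.5] [105.8  12.1] 79.0 35.14568067498004
rib 264 [ 485.1 -178. ] [105.5  11.9] 78.7 36.84223480098239
foot 240 [ 471.7 -248.7] [15.2 60.1] 80.3 69.51514576482933
foot 180 [ 471.  -248.6] [10.9 59.2] 78.9 73.80684179211316
head 608 [ 687.2 -126.3] [91.7 36.2] 75.2 85.61230686242054
head 715 [ 687.4 -127.3] [90.2 36.9] 75.2 87.12965156303704
t 0.2 p [ 288.3 -582.1  230.7] rpy [-3.14 -0.    0.46] q [ 1.05  0.63  0.04  1.52 -0.03  1.   -0.02] w 85.23978402252826 gf 0.0
yaw 26.3 F [ 0.2 -0.2  0.3]
(664.8, 98, 230, 93) -> [ 63.92 -44.24   0.13] roll -66.7
```

Emit:
arm_command(series=[100, 0, 0, 0, -7, 100, 0, 0, 0, -14, 100, 0, 0, 0, -21, 100, 0, 0, 0, -28, 100, 0, 0, 0, -35])

```text
clock: 0.62
eef_pos: [288.3, -582.3, 231.0]
tool_rot: [-3.141, -0.0, 1.077]
force: [0.6, -0.5, -0.1]
width: 85.5
gripper_force: 0.0
```

Emit:
arm_command(series=[100, 0, 0, 0, -7, 100, 0, 0, 0, -14, 100, 0, 0, 0, -21, 100, 0, 0, 0, -28, 100, 0, 0, 0, -31.7])

```text
clock: 1.03
eef_pos: [288.2, -582.4, 231.0]
tool_rot: [-3.141, -0.001, 1.629]
force: [0.3, 0.6, -0.6]
width: 85.7
gripper_force: 0.0
```

Emit:
arm_command(series=[100, 3.3, 2.06, 0, 0, 100, 6.6, 4.12, 0, 0, 100, 9.9, 6.18, 0, 0, 100, 13.2, 8.24, 0, 0, 100, 16.5, 10.3, 0, 0])

```text
clock: 1.45
eef_pos: [382.9, -410.6, 231.2]
tool_rot: [-3.142, -0.0, 1.623]
force: [1.0, -0.6, 0.3]
width: 85.1
gripper_force: 0.0
```

Emit:
arm_command(series=[100, 3.3, 2.06, 0, 0, 100, 6.6, 4.12, 0, 0, 100, 9.9, 6.18, 0, 0, 100, 13.2, 8.24, 0, 0, 100, 16.5, 10.3, 0, 0])

```text
clock: 1.87
eef_pos: [477.1, -240.4, 231.4]
tool_rot: [-3.142, 0.0, 1.624]
force: [0.7, -0.7, -0.5]
width: 85.8
gripper_force: 0.0
```

Emit:
arm_command(series=[100, 3.3, 2.06, 0, 0, 100, 6.6, 4.12, 0, 0, 100, 9.9, 6.18, 0, 0, 100, 13.2, 8.24, 0, 0, 100, 16.5, 10.3, 0, 0])

```text
clock: 2.28
eef_pos: [571.3, -70.1, 231.3]
tool_rot: [-3.141, 0.0, 1.624]
force: [0.8, -0.0, -0.2]
width: 85.9
gripper_force: 0.0
```

Emit:
arm_command(series=[100, 3.3, 2.06, 0, 0, 100, 6.6, 4.12, 0, 0, 100, 9.9, 6.18, 0, 0, 100, 13.2, 8.24, 0, 0, 100, 16.5, 10.3, 0, 0])

```text
clock: 2.7
eef_pos: [665.4, 100.1, 231.1]
tool_rot: [-3.141, 0.0, 1.624]
force: [0.7, -0.4, -0.8]
width: 85.2
gripper_force: 0.0
```

```bash
python3 -c "
from h import *
to((664.8,98,34,93))"
```

```text
t 2.7 p [665.4 100.1 231.1] rpy [-3.141  0.     1.624] q [-0.02  0.68 -0.3   1.44  0.21  1.06 -0.31] w 85.17750666635995 gf 0.0
yaw 93.0 F [ 0.7 -0.4 -0.8]
(664.8, 98, 34, 93) -> [-0.2  -0.06 19.71] roll 0.0
```

Emit:
arm_command(series=[100, -0.2, -0.1, 4, 0, 100, -0.2, -0.1, 8, 0, 100, -0.2, -0.1, 12, 0, 100, -0.2, -0.1, 16, 0, 100, -0.2, -0.1, 19.6, 0])

```text
clock: 3.12
eef_pos: [663.1, 96.1, 32.8]
tool_rot: [-3.14, 0.0, 1.624]
force: [0.7, -0.8, 0.0]
width: 85.8
gripper_force: 0.0
```

Emit:
arm_command(series=[0, 0, 0, 0, 0, 0, 0, 0, 0, 0, 0, 0, 0, 0, 0, 0, 0, 0, 0, 0, 0, 0, 0, 0, 0])

```text
clock: 3.53
eef_pos: [666.0, 96.8, 38.6]
tool_rot: [3.137, -0.001, 1.624]
force: [-5.7, -0.2, 21.9]
width: 26.1
gripper_force: 60.8
```

Emit:
arm_command(series=[0, 0, 0, 0, 0, 0, 0, 0, -1, 0, 0, 0, 0, -3, 0, 0, 0, 0, -6, 0, 0, 0, 0, -9, 0])

```text
clock: 3.95
eef_pos: [663.4, 96.2, 127.1]
tool_rot: [-3.141, 0.0, 1.624]
force: [0.1, -0.4, -1.1]
width: 26.2
gripper_force: 59.2
```

```bash
python3 -c "
from h import *
to((615.7,295.1,130,93),(615.7,295.1,39,93))"
```

```text
t 3.95 p [663.4  96.2 127.1] rpy [-3.141  0.     1.624] q [-0.03  0.78 -0.27  1.54  0.26  0.85 -0.34] w 26.150244634676362 gf 59.24495279788971
yaw 93.0 F [ 0.1 -0.4 -1.1]
(615.7, 295.1, 130, 93) -> [20.11 -3.71 -0.29] roll 0.0
(615.7, 295.1, 39, 93) -> [20.12 -3.71  8.81] roll 0.0
```

Emit:
arm_command(series=[0, 2, -0.4, 0, 0, 0, 5.5, -1, 0, 0, 0, 9, -1.7, 0, 0, 0, 12.5, -2.3, 0, 0, 0, 16, -3, 0, 0])

```text
clock: 4.37
eef_pos: [625.5, 256.0, 127.3]
tool_rot: [3.14, -0.001, 1.623]
force: [0.5, 0.3, -1.2]
width: 25.9
gripper_force: 59.3
```

Emit:
arm_command(series=[0, 2.5, -0.4, 0, 0, 0, 4.1, -0.7, 0, 0, 0, 4.1, -0.7, 2, 0, 0, 4.1, -0.7, 4, 0, 0, 4.1, -0.7, 4, 0])

```text
clock: 4.78
eef_pos: [614.4, 292.9, 82.5]
tool_rot: [-3.137, 0.004, 1.624]
force: [-0.9, -1.7, -2.5]
width: 25.9
gripper_force: 59.3
```

```bash
python3 -c "
from h import *
im,d,m=grab('side'); save('s3.png',cv2.resize(im[270:480,230:450],None,fx=2.8,fy=2.8))
to((615.7,295.1,44,93))"
```

```text
t 4.8333 p [615.4 293.   84.1] rpy [-3.138e+00  3.000e-03  1.623e+00] q [-0.35  0.85 -0.24  1.53  0.25  0.8  -0.64] w 25.913649552686206 gf 59.30302977561951
yaw 93.0 F [-0.3 -0.1 -1.6]
(615.7, 295.1, 44, 93) -> [0.22 0.06 4.01] roll -0.0
```

View pics/s3.png

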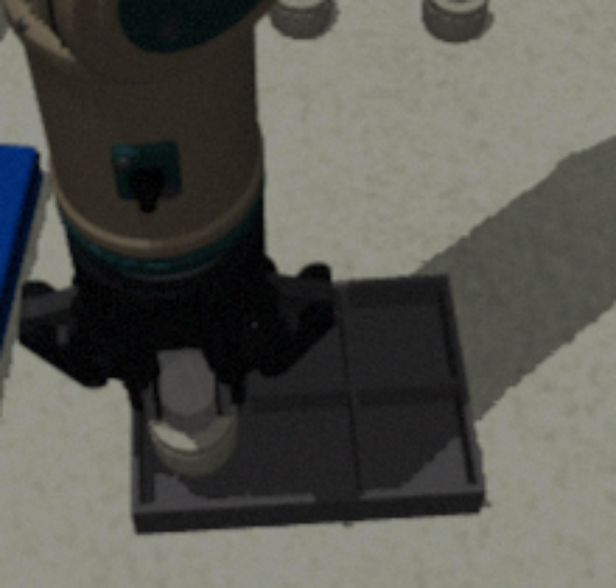

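The picture shows the jar held upright at about (190,440), over the far-left corner cell. I'll lower it in.

Emit:
arm_command(series=[0, 0.2, 0.1, 1, 0, 0, 0.2, 0.1, 2, 0, 0, 0.2, 0.1, 3, 0, 0, 0.2, 0.1, 3.6, 0, 0, 0.2, 0.1, 4, 0])

```text
clock: 5.25
eef_pos: [616.8, 296.7, 44.1]
tool_rot: [-3.14, 0.001, 1.624]
force: [0.3, -0.8, -0.9]
width: 25.7
gripper_force: 59.3
```

Emit:
arm_command(series=[0, 0, 0, 0, 0, 70, 0, 0, 0, 0, 70, 0, 0, 0, 0, 70, 0, 0, 0, 0, 70, 0, 0, 0, 0])

```text
clock: 5.67
eef_pos: [617.7, 297.5, 46.0]
tool_rot: [3.14, -0.001, 1.624]
force: [0.5, 0.5, -1.7]
width: 60.0
gripper_force: 0.0
```

Emit:
arm_command(series=[70, 0, 0, -2, 0, 70, 0, 0, -5, 0, 70, 0, 0, -8, 0, 100, 0, 0, -11, 0, 100, 0, 0, -11, 0])

```text
clock: 6.08
eef_pos: [621.0, 299.6, 162.8]
tool_rot: [3.13, -0.005, 1.624]
force: [1.7, 0.9, -0.2]
width: 80.9
gripper_force: 0.0
```

```bash
python3 -c "
from h import *
to((657.9,7,155,93),(553,-5,155,93),(451,0,155,93)); jars()"
```

```text
t 6.0833 p [621.  299.6 162.8] rpy [ 3.13  -0.005  1.624] q [-0.35  0.76 -0.26  1.47  0.22  0.93 -0.62] w 80.93044680607359 gf 0.0
yaw 93.0 F [ 1.7  0.9 -0.2]
(657.9, 7, 155, 93) -> [-29.42   2.13   0.64] roll 0.0
(553, -5, 155, 93) -> [-30.06  -8.41   0.52] roll 0.0
(451, 0, 155, 93) -> [-29.02 -18.57   0.41] roll 0.0
top lid [657.6   6.3] [26. 26.] [317. 213.]
top lid [614.8 298.4] [26. 29.] [183. 234.]
top lid [553.   -5.8] [26. 26.] [323. 261.]
top lid [450.3  -0.6] [26. 26.] [321. 309.]
side lid [552.8  -5.8] [27. 30.] [336. 255.]
side lid [ 4.515e+02 -3.000e-01] [27. 28.] [394. 257.]
side lid [615.7 298.8] [27. 27.] [296. 423.]
```

Emit:
arm_command(series=[100, -4, 0.3, 0, 0, 100, -8, 0.6, 0, 0, 100, -12, 0.9, 0, 0, 100, -16, 1.2, 0, 0, 100, -20, 1.5, 0, 0])

```text
clock: 6.6
eef_pos: [641.8, 96.2, 153.9]
tool_rot: [-3.139, 0.001, 1.624]
force: [0.5, -0.6, 0.1]
width: 85.0
gripper_force: 0.0
```

Emit:
arm_command(series=[100, -4, 0.3, 0, 0, 100, -7, 0.5, 0, 0, 100, -9, 0.6, 0, 0, 100, -9, 0.6, 0, 0, 100, -9, 0.6, 0, 0])

```text
clock: 7.02
eef_pos: [652.8, 6.8, 153.9]
tool_rot: [-3.139, 0.0, 1.621]
force: [0.2, -0.1, -0.7]
width: 85.7
gripper_force: 0.0
```

```bash
python3 -c "
from h import *
to((657.8,6.8,44,93))"
```

```text
t 7.0167 p [652.8   6.8 153.9] rpy [-3.139  0.     1.621] q [ 0.11  0.73 -0.28  1.57  0.25  0.87 -0.21] w 85.6675215373299 gf 0.0
yaw 92.9 F [ 0.2 -0.1 -0.7]
(657.8, 6.8, 44, 93) -> [-0.02  0.53 10.99] roll -0.1
```

Emit:
arm_command(series=[100, 0, 0.5, 3, 0, 100, 0, 0.5, 6, 0, 100, 0, 0.5, 9, 0, 100, 0, 0.5, 11, 0, 100, 0, 0.5, 11, 0])

```text
clock: 7.43
eef_pos: [654.1, 11.5, 40.0]
tool_rot: [-3.132, -0.001, 1.627]
force: [-0.8, 0.4, -0.1]
width: 85.6
gripper_force: 0.0
```

Emit:
arm_command(series=[0, 0, 0, 0, 0, 0, 0, 0, 0, 0, 0, 0, 0, 0, 0, 0, 0, 0, 0, 0, 0, 0, 0, 0, 0])

```text
clock: 7.85
eef_pos: [659.3, 9.1, 46.9]
tool_rot: [3.14, 0.0, 1.624]
force: [-6.3, 0.2, 22.9]
width: 25.6
gripper_force: 51.5
```

Emit:
arm_command(series=[0, 0, 0, -1, 0, 0, 0, 0, -3, 0, 0, 0, 0, -6, 0, 0, 0, 0, -8, 0, 0, 0, 0, -8, 0])

```text
clock: 8.27
eef_pos: [662.1, 9.3, 131.2]
tool_rot: [3.132, -0.0, 1.624]
force: [1.7, 0.3, -0.9]
width: 25.2
gripper_force: 59.2
```

```bash
python3 -c "
from h import *
to((618.6,239.2,125,93),(618.6,239.2,50,93))"
```

```text
t 8.2667 p [662.1   9.3 131.2] rpy [ 3.132 -0.     1.624] q [ 0.1   0.76 -0.28  1.58  0.26  0.83 -0.22] w 25.18970977478567 gf 59.156368374824524
yaw 93.0 F [ 1.7  0.3 -0.9]
(618.6, 239.2, 125, 93) -> [23.19 -3.14  0.59] roll 0.0
(618.6, 239.2, 50, 93) -> [23.18 -3.21  8.09] roll 0.0
```

Emit:
arm_command(series=[0, 2, -0.3, 0, 0, 0, 5.5, -0.8, 0, 0, 0, 9, -1.2, 0, 0, 0, 12.5, -1.7, 0, 0, 0, 16, -2.1, 0, 0])

```text
clock: 8.68
eef_pos: [628.2, 168.8, 125.3]
tool_rot: [-3.141, 0.0, 1.623]
force: [0.1, 0.6, -1.3]
width: 25.3
gripper_force: 59.1
```

Emit:
arm_command(series=[0, 3, -0.4, 0, 0, 0, 5.5, -0.7, 0, 0, 0, 7.2, -0.9, 0, 0, 0, 7.2, -0.9, 2, 0, 0, 7.2, -0.9, 3, 0])

```text
clock: 9.1
eef_pos: [614.9, 240.8, 94.2]
tool_rot: [-3.14, -0.0, 1.627]
force: [-0.2, -0.8, -2.2]
width: 25.0
gripper_force: 59.1
```

Emit:
arm_command(series=[0, 0, 0, 0, 0, 0, 0, 0, 0, 0, 0, 0, 0, 0, 0, 0, 0, 0, 0, 0, 0, 0, 0, 0, 0])

```text
clock: 9.52
eef_pos: [617.0, 238.6, 96.1]
tool_rot: [3.14, -0.0, 1.623]
force: [1.1, 0.8, -1.7]
width: 25.3
gripper_force: 59.1
```

```bash
python3 -c "
from h import *
to((618.6,239.2,50,93))"
```

```text
t 9.5167 p [617.  238.6  96.1] rpy [ 3.14  -0.     1.623] q [-0.27  0.81 -0.24  1.59  0.25  0.77 -0.57] w 25.324045198952437 gf 59.13412034511566
yaw 93.0 F [ 1.1  0.8 -1.7]
(618.6, 239.2, 50, 93) -> [0.05 0.15 4.61] roll -0.0
```

Emit:
arm_command(series=[0, 0, 0.1, 1.2, 0, 0, 0, 0.1, 2.4, 0, 0, 0, 0.1, 3.4, 0, 0, 0, 0.1, 4.1, 0, 0, 0, 0.1, 4.6, 0])

```text
clock: 9.93
eef_pos: [616.1, 239.0, 50.7]
tool_rot: [-3.139, 0.002, 1.624]
force: [-14.1, -6.3, 53.7]
width: 25.0
gripper_force: 64.7
```

Emit:
arm_command(series=[0, 0, 0, 0, 0, 0, 0, 0, 0, 0, 70, 0, 0, 0, 0, 70, 0, 0, 0, 0, 70, 0, 0, 0, 0])

```text
clock: 10.35
eef_pos: [617.3, 239.2, 48.8]
tool_rot: [-3.141, 0.0, 1.624]
force: [-0.6, 0.5, 0.1]
width: 59.3
gripper_force: 0.0
```

Emit:
arm_command(series=[70, 0, 0, 0, 0, 70, 0, 0, -2, 0, 70, 0, 0, -5, 0, 80, 0, 0, -8, 0, 100, 0, 0, -10, 0])

```text
clock: 10.77
eef_pos: [618.2, 239.7, 151.5]
tool_rot: [3.139, -0.001, 1.624]
force: [1.1, 0.3, 0.7]
width: 78.4
gripper_force: 0.0
```

```bash
python3 -c "
from h import *
jars();to((553,-5.2,150,93),(451,0,150,93))"
```

```text
top lid [614.9 235.5] [24. 27.] [212. 233.]
top lid [553.   -5.8] [26. 26.] [323. 261.]
top lid [450.2  -0.6] [26. 26.] [321. 309.]
side lid [552.8  -4.9] [27. 29.] [336. 255.]
side lid [4.514e+02 3.000e-01] [27. 27.] [394. 257.]
side lid [614.9 235.7] [26. 28.] [298. 380.]
side lid [615.8 299.1] [27. 27.] [296. 423.]
t 10.8667 p [619.9 240.5 153.2] rpy [ 3.134e+00 -3.000e-03  1.624e+00] q [-0.26  0.74 -0.26  1.55  0.23  0.87 -0.55] w 84.94899590679427 gf 0.0
yaw 93.0 F [1.8 0.8 0.5]
(553, -5.2, 150, 93) -> [-24.18  -7.98   0.2 ] roll 0.0
(451, 0, 150, 93) -> [-23.12 -18.14   0.13] roll 0.0
```

```bash
python3 -c "
from h import *
for n in('top','side'):
  im,d,m=grab(n);P=cloud(d,m)
  for c in((615.3,298.6),(614.9,235.6),(553,-5.2)):
    q=P[(np.hypot(P[...,0]-c[0],P[...,1]-c[1])<11)&(P[...,2]>45)]; A=np.c_[q[:,:2]-q[:,:2].mean(0),np.ones(len(q))]; print(n,c,len(q),q[:,2].mean(),np.percentile(q[:,2],[5,95]).round(1),np.linalg.lstsq(A,q[:,2],rcond=None)[0].round(3))
  if n=='side': save('s4.png',cv2.resize(im[340:480,250:430],None,fx=4,fy=4))
"
```

```text
top (615.3, 298.6) 6 535.4514073434001 [530.3 538.9] [ 5.00000e-02 -2.09300e+00  5.35451e+02]
top (614.9, 235.6) 223 374.7812018313025 [ 60.6 567.3] [ -4.389  -4.279 374.781]
top (553, -5.2) 80 58.569903883629266 [55.2 61.6] [-3.900e-02  1.400e-02  5.857e+01]
side (615.3, 298.6) 2228 461.5839898996311 [ 61.4 529.4] [ 13.501 -28.977 461.584]
side (614.9, 235.6) 1032 469.94104051520554 [ 60.6 563. ] [ -3.836  -1.587 469.941]
side (553, -5.2) 88 57.380790687342454 [55.9 58.9] [0.0000e+00 3.0000e-03 5.7381e+01]
```

View pics/s4.png

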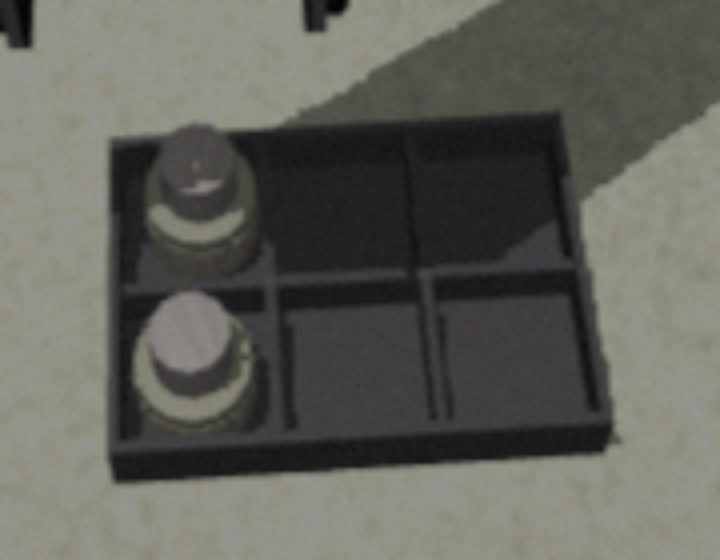

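Both jars are seated upright in the two left-hand cells, at (190,190) and (190,360). Next is the third jar.

Emit:
arm_command(series=[100, -3.5, -1.2, 0, 0, 100, -7, -2.4, 0, 0, 100, -10.5, -3.6, 0, 0, 100, -14, -4.8, 0, 0, 100, -17.5, -6, 0, 0])

```text
clock: 11.38
eef_pos: [564.7, 59.4, 147.5]
tool_rot: [-3.138, 0.0, 1.624]
force: [-0.5, -0.4, -0.6]
width: 85.3
gripper_force: 0.0
```

Emit:
arm_command(series=[100, -3.5, -1, 0, 0, 100, -6.7, -2, 0, 0, 100, -6.7, -2, 0, 0, 100, -6.7, -2, 0, 0, 100, -6.7, -2, 0, 0])

```text
clock: 11.8
eef_pos: [549.7, -6.3, 148.2]
tool_rot: [-3.14, -0.001, 1.624]
force: [0.3, 0.9, 0.4]
width: 85.3
gripper_force: 0.0
```

```bash
python3 -c "
from h import *
to((553,-5.2,44,93))"
```

```text
t 11.8 p [549.7  -6.3 148.2] rpy [-3.140e+00 -1.000e-03  1.624e+00] q [ 0.15  0.61 -0.28  1.87  0.25  0.69 -0.23] w 85.34953813178288 gf 0.0
yaw 93.0 F [0.3 0.9 0.4]
(553, -5.2, 44, 93) -> [ 0.08  0.35 10.42] roll 0.0
```

Emit:
arm_command(series=[100, 0.1, 0.3, 3, 0, 100, 0.1, 0.3, 6, 0, 100, 0.1, 0.3, 8.5, 0, 100, 0.1, 0.3, 10.4, 0, 100, 0.1, 0.3, 10.4, 0])

```text
clock: 12.22
eef_pos: [550.4, -3.4, 41.2]
tool_rot: [-3.134, -0.001, 1.627]
force: [-0.8, 0.1, -0.5]
width: 85.6
gripper_force: 0.0
```

Emit:
arm_command(series=[0, 0, 0, 0, 0, 0, 0, 0, 0, 0, 0, 0, 0, 0, 0, 0, 0, 0, 0, 0, 0, 0, 0, 0, 0])

```text
clock: 12.63
eef_pos: [553.9, -5.6, 46.5]
tool_rot: [3.14, 0.0, 1.624]
force: [-5.7, -0.3, 23.7]
width: 25.7
gripper_force: 52.2
```

Emit:
arm_command(series=[0, 0, 0, 0, 0, 0, 0, 0, -2, 0, 0, 0, 0, -5, 0, 0, 0, 0, -8, 0, 0, 0, 0, -8, 0])

```text
clock: 13.05
eef_pos: [557.0, -5.4, 130.9]
tool_rot: [3.131, 0.0, 1.623]
force: [0.6, 0.1, -2.1]
width: 25.4
gripper_force: 59.5
```

```bash
python3 -c "
from h import *
to((506.9,233.3,125,93),(506.9,233.3,50,93))"
```

```text
t 13.05 p [557.   -5.4 130.9] rpy [3.131 0.    1.623] q [ 0.14  0.64 -0.27  1.88  0.27  0.65 -0.25] w 25.364817455282004 gf 59.543867111206055
yaw 93.0 F [ 0.6  0.1 -2.1]
(506.9, 233.3, 125, 93) -> [24.1  -3.75  0.55] roll 0.0
(506.9, 233.3, 50, 93) -> [24.1  -3.82  8.05] roll 0.0
```

Emit:
arm_command(series=[0, 2, -0.3, 0, 0, 0, 5.5, -0.8, 0, 0, 0, 9, -1.3, 0, 0, 0, 12.5, -1.8, 0, 0, 0, 16, -2.3, 0, 0])

```text
clock: 13.47
eef_pos: [521.2, 154.1, 125.4]
tool_rot: [3.141, -0.0, 1.623]
force: [0.5, 0.1, -0.5]
width: 25.1
gripper_force: 59.5
```

Emit:
arm_command(series=[0, 3, -0.4, 0, 0, 0, 6, -0.8, 0, 0, 0, 8, -1.1, 0, 0, 0, 8, -1.1, 2, 0, 0, 8, -1.1, 3, 0])

```text
clock: 13.88
eef_pos: [505.5, 233.9, 94.5]
tool_rot: [-3.141, -0.001, 1.627]
force: [-1.2, -1.2, -1.6]
width: 25.4
gripper_force: 59.5
```

Emit:
arm_command(series=[0, 0, 0, 0, 0, 0, 0, 0, 0, 0, 0, 0, 0, 0, 0, 0, 0, 0, 0, 0, 0, 0, 0, 0, 0])

```text
clock: 14.3
eef_pos: [507.2, 231.7, 96.0]
tool_rot: [3.14, -0.0, 1.623]
force: [-0.2, 0.0, -0.5]
width: 25.1
gripper_force: 59.5
```

```bash
python3 -c "
from h import *
to((506.9,233.3,51.5,93))"
```

```text
t 14.3 p [507.2 231.7  96. ] rpy [ 3.14  -0.     1.623] q [-0.34  0.69 -0.22  1.89  0.25  0.58 -0.67] w 25.10063926207259 gf 59.48888540267944
yaw 93.0 F [-0.2  0.  -0.5]
(506.9, 233.3, 51.5, 93) -> [ 0.16 -0.03  4.45] roll -0.0
```

Emit:
arm_command(series=[0, 0.2, 0, 1.4, 0, 0, 0.2, 0, 2.6, 0, 0, 0.2, 0, 3.5, 0, 0, 0.2, 0, 4, 0, 0, 0.2, 0, 4.3, 0])

```text
clock: 14.72
eef_pos: [506.3, 233.9, 51.8]
tool_rot: [-3.141, 0.0, 1.624]
force: [-0.4, -1.0, -1.4]
width: 25.4
gripper_force: 59.5
```

Emit:
arm_command(series=[0, 0, 0, 0, 0, 0, 0, 0, 0, 0, 70, 0, 0, 0, 0, 70, 0, 0, 0, 0, 70, 0, 0, 0, 0])

```text
clock: 15.13
eef_pos: [506.8, 234.4, 52.9]
tool_rot: [3.141, -0.0, 1.624]
force: [0.6, 0.3, -0.2]
width: 59.0
gripper_force: 0.0
```

Emit:
arm_command(series=[70, 0, 0, 0, 0, 70, 0, 0, -2, 0, 70, 0, 0, -5, 0, 80, 0, 0, -8, 0, 100, 0, 0, -10, 0])

```text
clock: 15.55
eef_pos: [507.2, 234.8, 154.9]
tool_rot: [3.139, -0.001, 1.624]
force: [-0.3, 0.6, 0.8]
width: 78.5
gripper_force: 0.0
```

```bash
python3 -c "
from h import *
jars();to((451,0,150,93))"
```

```text
top lid [614.8 297.3] [26. 25.] [183. 234.]
top lid [614.  235.5] [26. 27.] [211. 234.]
top lid [505.8 234.3] [26. 29.] [212. 284.]
top lid [450.2  -0.6] [26. 26.] [321. 309.]
side lid [505.4 235. ] [27. 27.] [374. 378.]
side lid [614.9 235.7] [26. 29.] [298. 380.]
side lid [615.8 298.7] [27. 27.] [296. 423.]
t 15.65 p [508.8 235.5 156.1] rpy [ 3.135e+00 -3.000e-03  1.624e+00] q [-0.32  0.6  -0.25  1.85  0.22  0.71 -0.64] w 85.17118603009226 gf 0.0
yaw 93.0 F [ 0.1 -0.   0.8]
(451, 0, 150, 93) -> [-23.22  -7.02   0.49] roll 0.0
```

Emit:
arm_command(series=[100, -3.5, -1, 0, 0, 100, -7, -2, 0, 0, 100, -10.5, -3, 0, 0, 100, -14, -4, 0, 0, 100, -17.5, -5, 0, 0])

```text
clock: 16.07
eef_pos: [464.6, 55.3, 151.8]
tool_rot: [-3.141, 0.0, 1.625]
force: [-0.2, -1.2, -1.1]
width: 85.5
gripper_force: 0.0
```

Emit:
arm_command(series=[100, -3.5, -1, 0, 0, 100, -5.7, -1.8, 0, 0, 100, -5.7, -1.8, 0, 0, 100, -5.7, -1.8, 0, 0, 100, -5.7, -1.8, 0, 0])

```text
clock: 16.48
eef_pos: [451.1, -0.3, 152.1]
tool_rot: [3.141, -0.001, 1.624]
force: [-0.2, 0.2, -0.4]
width: 85.7
gripper_force: 0.0
```

```bash
python3 -c "
from h import *
jars();to((451,0,44,93))"
```

```text
top lid [615.7 298.6] [25. 28.] [183. 234.]
top lid [614.  235.1] [26. 28.] [212. 234.]
top lid [505.8 234.1] [26. 27.] [212. 284.]
side lid [451.7   0.8] [26. 28.] [394. 257.]
side lid [505.5 234.3] [27. 29.] [374. 378.]
side lid [614.9 235.7] [26. 29.] [298. 380.]
side lid [615.9 298.6] [27. 27.] [296. 423.]
t 16.5833 p [451.3   0.5 152.2] rpy [ 3.141e+00 -1.000e-03  1.626e+00] q [ 0.14  0.49 -0.28  2.13  0.25  0.55 -0.27] w 85.28868901360224 gf 0.0
yaw 93.2 F [-0.4  0.6 -0.9]
(451, 0, 44, 93) -> [-0.05 -0.03 10.82] roll 0.2
```

Emit:
arm_command(series=[100, 0, 0, 3, 0, 100, 0, 0, 6, 0, 100, 0, 0, 8.5, 0, 100, 0, 0, 10.4, 0, 100, 0, 0, 10.8, 0])

```text
clock: 17.0
eef_pos: [449.5, 0.5, 41.7]
tool_rot: [-3.137, -0.0, 1.627]
force: [-0.1, -0.1, -0.1]
width: 85.3
gripper_force: 0.0
```

Emit:
arm_command(series=[0, 0, 0, 0, 0, 0, 0, 0, 0, 0, 0, 0, 0, 0, 0, 0, 0, 0, 0, 0, 0, 0, 0, 0, 0])

```text
clock: 17.42
eef_pos: [451.5, -1.1, 45.4]
tool_rot: [3.14, 0.0, 1.624]
force: [-4.9, 0.9, 34.5]
width: 25.8
gripper_force: 54.8
```

Emit:
arm_command(series=[0, 0, 0, 0, 0, 0, 0, 0, -2, 0, 0, 0, 0, -5, 0, 0, 0, 0, -8, 0, 0, 0, 0, -8, 0])

```text
clock: 17.83
eef_pos: [453.9, -0.9, 128.9]
tool_rot: [3.133, 0.0, 1.623]
force: [0.3, -1.2, -1.6]
width: 25.3
gripper_force: 59.7
```

```bash
python3 -c "
from h import *
to((503.9,289.2,125,93))"
```

```text
t 17.8333 p [453.9  -0.9 128.9] rpy [3.133 0.    1.623] q [ 0.13  0.53 -0.27  2.15  0.29  0.48 -0.31] w 25.288118742942086 gf 59.714221358299255
yaw 93.0 F [ 0.3 -1.2 -1.6]
(503.9, 289.2, 125, 93) -> [28.71  6.52  0.45] roll 0.0
```

Emit:
arm_command(series=[0, 2, 0.5, 0, 0, 0, 5.5, 1.3, 0, 0, 0, 9, 2.1, 0, 0, 0, 12.5, 3, 0, 0, 0, 16, 3.8, 0, 0])

```text
clock: 18.25
eef_pos: [480.5, 162.0, 124.5]
tool_rot: [3.141, 0.0, 1.623]
force: [0.4, 0.4, -1.5]
width: 25.1
gripper_force: 59.7
```

Emit:
arm_command(series=[0, 3.5, 0.8, 0, 0, 0, 7, 1.7, 0, 0, 0, 10.5, 2.5, 0, 0, 0, 12.7, 3, 0, 0, 0, 12.7, 3, 1.5, 0])

```text
clock: 18.67
eef_pos: [505.1, 298.3, 111.8]
tool_rot: [3.134, -0.009, 1.631]
force: [-0.1, 1.4, -1.0]
width: 25.3
gripper_force: 59.7
```

Emit:
arm_command(series=[0, 0, 0, 1, 0, 0, 0, 0, 1.5, 0, 0, 0, 0, 1.5, 0, 0, 0, 0, 1.5, 0, 0, 0, 0, 1.5, 0])

```text
clock: 19.08
eef_pos: [504.0, 288.2, 94.7]
tool_rot: [3.141, 0.0, 1.622]
force: [0.7, -0.3, -1.2]
width: 25.2
gripper_force: 59.7
```

```bash
python3 -c "
from h import *
to((503.9,289.2,50.5,93))"
```

```text
t 19.0833 p [504.  288.2  94.7] rpy [3.141 0.    1.622] q [-0.43  0.72 -0.21  1.83  0.24  0.62 -0.74] w 25.1666981789385 gf 59.65857803821564
yaw 93.0 F [ 0.7 -0.3 -1.2]
(503.9, 289.2, 50.5, 93) -> [ 0.1  -0.    4.42] roll -0.0
```

Emit:
arm_command(series=[0, 0.1, 0, 1.4, 0, 0, 0.1, 0, 2.6, 0, 0, 0.1, 0, 3.5, 0, 0, 0.1, 0, 4, 0, 0, 0.1, 0, 4.3, 0])

```text
clock: 19.5
eef_pos: [503.0, 289.6, 50.4]
tool_rot: [-3.14, 0.001, 1.624]
force: [0.7, 0.5, -1.5]
width: 25.4
gripper_force: 59.7
```

Emit:
arm_command(series=[0, 0, 0, 0, 0, 0, 0, 0, 0, 0, 70, 0, 0, 0, 0, 70, 0, 0, 0, 0, 70, 0, 0, 0, 0])

```text
clock: 19.92
eef_pos: [503.9, 290.4, 51.9]
tool_rot: [3.141, -0.001, 1.624]
force: [0.2, -0.2, 0.0]
width: 59.4
gripper_force: 0.0
```

Emit:
arm_command(series=[70, 0, 0, 0, 0, 70, 0, 0, -2, 0, 70, 0, 0, -5, 0, 80, 0, 0, -8, 0, 100, 0, 0, -10, 0])

```text
clock: 20.33
eef_pos: [504.2, 290.8, 154.0]
tool_rot: [3.139, -0.001, 1.624]
force: [0.7, 0.4, -0.2]
width: 78.6
gripper_force: 0.0
```

Emit:
arm_command(series=[100, -3.5, 0, 0, 0, 100, -7, 0, 0, 0, 100, -10.5, 0, 0, 0, 100, -14, 0, 0, 0, 100, -17.5, 0, 0, 0])

```text
clock: 20.75
eef_pos: [512.7, 113.8, 151.7]
tool_rot: [3.141, 0.0, 1.624]
force: [1.1, -0.1, 0.0]
width: 85.0
gripper_force: 0.0
```

Emit:
arm_command(series=[100, -3.5, 0, 0, 0, 100, -7, 0, 0, 0, 100, -10.5, 0, 0, 0, 100, -10.5, 0, 0, 0, 100, -10.5, 0, 0, 0])

```text
clock: 21.17
eef_pos: [518.4, 7.6, 151.5]
tool_rot: [3.141, 0.001, 1.618]
force: [-0.3, 0.3, -0.2]
width: 85.4
gripper_force: 0.0
```

```bash
python3 -c "
from h import *
jars()
im,d,m=grab('side'); save('s5.png',im)
n=np.array([.194,.981]);g=np.array([470.1,-253.5])+115*n; print(g)
to((*g,150,78.8))"
```

```text
top lid [615.2 297.5] [24. 28.] [183. 234.]
top lid [614.1 235.3] [26. 27.] [211. 233.]
top lid [505.8 233.4] [26. 26.] [212. 284.]
top lid [503.  290.4] [24. 27.] [185. 286.]
side lid [505.6 234.6] [27. 28.] [375. 378.]
side lid [615.  235.9] [26. 28.] [298. 380.]
side lid [502.9 291.4] [27. 28.] [380. 417.]
side lid [615.7 298.8] [27. 27.] [296. 423.]
[ 492.41  -140.685]
t 21.3167 p [518.4  12.1 151.6] rpy [ 3.141e+00 -1.000e-03  1.626e+00] q [ 0.11  0.57 -0.27  1.96  0.24  0.65 -0.26] w 85.36609637590819 gf 0.0
yaw 93.1 F [-0.1  1.   0.3]
(np.float64(492.41), np.float64(-140.685), 150, 78.8) -> [-15.11  -3.44   0.14] roll 14.3
```

View pics/s5.png

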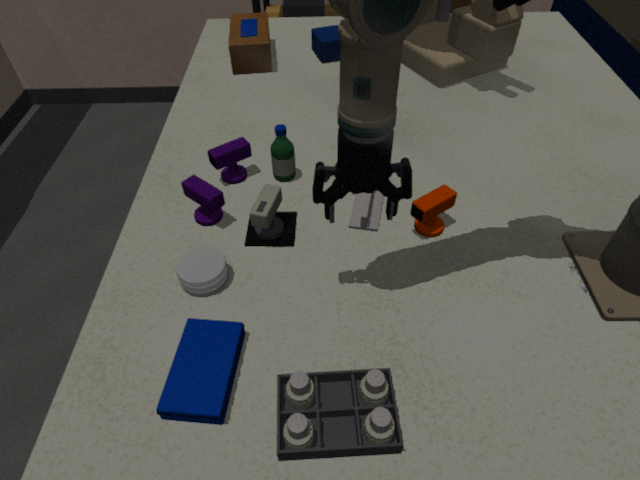

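All four jars stand in corner cells, at (299,388), (374,385), (298,430) and (379,423). The bracket is next.

Emit:
arm_command(series=[100, -3.5, -0.8, 0, 5, 40, -7, -1.6, 0, 10, 40, -10.5, -2.4, 0, 14.3, 40, -13.5, -3, 0, 14.3, 40, -15.1, -3.4, 0, 14.3])

```text
clock: 21.73
eef_pos: [491.9, -144.6, 151.4]
tool_rot: [3.141, 0.002, 1.373]
force: [1.1, 0.1, 0.6]
width: 38.7
gripper_force: 0.0
```

Emit:
arm_command(series=[40, 0, 0, 0, 0, 40, 0, 0, 2, 0, 40, 0, 0, 5, 0, 40, 0, 0, 5, 0, 40, 0, 0, 5, 0])

```text
clock: 22.15
eef_pos: [491.8, -139.6, 100.6]
tool_rot: [-3.138, -0.001, 1.378]
force: [0.2, 0.1, 0.2]
width: 34.3
gripper_force: 0.0
```

```bash
python3 -c "
from h import *
to((492.4,-140.7,12,78.8))"
```

```text
t 22.15 p [ 491.8 -139.6  100.6] rpy [-3.138e+00 -1.000e-03  1.378e+00] q [ 0.35  0.64 -0.19  2.01  0.23  0.52 -0.2 ] w 34.3196897149791 gf 0.0
yaw 78.9 F [0.2 0.1 0.2]
(492.4, -140.7, 12, 78.8) -> [-0.1   0.11  8.86] roll 0.1
```

Emit:
arm_command(series=[40, -0.1, 0.1, 3, 0, 40, -0.1, 0.1, 6, 0, 40, -0.1, 0.1, 8, 0, 40, -0.1, 0.1, 8.8, 0, 40, -0.1, 0.1, 8.8, 0])

```text
clock: 22.57
eef_pos: [493.2, -142.1, 13.0]
tool_rot: [-3.14, -0.0, 1.376]
force: [0.3, -0.2, 0.2]
width: 33.7
gripper_force: 0.0
```

Emit:
arm_command(series=[10, 0, 0, 0, 0, 10, 0, 0, 0, 0, 10, 0, 0, 0, 0, 10, 0, 0, 0, 0, 10, 0, 0, 0, 0])

```text
clock: 22.98
eef_pos: [494.2, -143.1, 15.1]
tool_rot: [3.139, -0.0, 1.375]
force: [-1.1, 1.1, 7.0]
width: 11.0
gripper_force: 59.9
```

```bash
python3 -c "
from h import *
to((492.4,-140.7,12,78.8))
im,d,m=grab('side'); save('s6.png',cv2.resize(im[110:260,260:470],None,fx=3.5,fy=3.5))"
```

```text
t 22.9833 p [ 494.2 -143.1   15.1] rpy [ 3.139 -0.     1.375] q [ 0.31  0.79 -0.12  2.04  0.28  0.32 -0.24] w 10.955896827259805 gf 59.88523006439209
yaw 78.8 F [-1.1  1.1  7. ]
(492.4, -140.7, 12, 78.8) -> [ 0.2  -0.23  0.31] roll -0.0
```

View pics/s6.png

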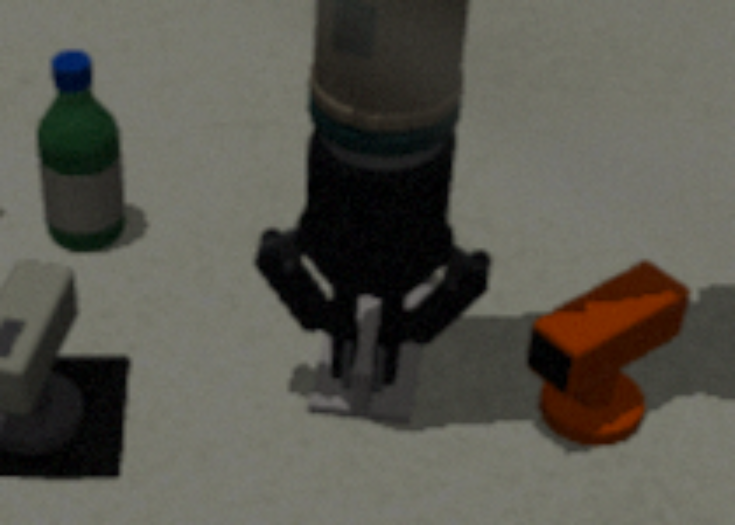

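The fingers hold the rib end at about (368,370). I'll start a slow arc about the corner edge and watch the forces.

Emit:
arm_command(series=[10, -0.1, 0, -0.4, 0, 10, -0.25, 0, -0.8, 0, 10, -0.4, 0, -1.15, 0, 10, -0.55, 0, -1.55, 0, 10, -0.75, 0, -1.9, 0])

```text
clock: 23.45
eef_pos: [491.7, -150.8, 32.8]
tool_rot: [3.141, -0.0, 1.374]
force: [0.3, 0.2, -3.7]
width: 10.4
gripper_force: 58.5
```

```bash
cat >> h.py <<'E'
def foot():
    im,d,m=grab('side'); P=cloud(d,m); c=np.array([470.1,-253.5]); n=np.array([.194,.981]); q=P[...,:2]-c; a=q@n; b=q@np.array([.981,-.194])
    w=(abs(b)<24)&(abs(b)>14)&(a>-90)&(a<140)&(P[...,2]>3)&(P[...,2]<150)
    for lo in range(-80,140,10):
        k=w&(a>=lo)&(a<lo+10)
        if k.sum()>4: print(lo,k.sum(),np.percentile(P[k][:,2],[10,50,90]).round())
    return im
E
python3 -c "
from h import *
to((492.4,-140.7,12,78.8)); foot()"
```

```text
t 23.45 p [ 491.7 -150.8   32.8] rpy [ 3.141 -0.     1.374] q [ 0.34  0.76 -0.14  2.04  0.27  0.36 -0.22] w 10.448638770082923 gf 58.46151888370514
yaw 78.7 F [ 0.3  0.2 -3.7]
(492.4, -140.7, 12, 78.8) -> [ 1.01 -0.13  2.08] roll -0.1
0 13 [21. 23. 25.]
10 10 [22. 22. 24.]
50 8 [21. 23. 24.]
60 12 [21. 23. 23.]
70 9 [22. 23. 24.]
80 15 [22. 23. 24.]
90 34 [22. 23. 86.]
100 48 [22. 25. 87.]
110 264 [ 23.  82. 140.]
120 111 [ 21. 117. 136.]
```

The grip held too firmly: the bracket came up level, about 17 mm. I'll set it straight back down and find a lighter hold that lets it pivot.

Emit:
arm_command(series=[10, 0, 0, 0.4, 0, 10, 0, 0, 0.8, 0, 10, 0, 0, 1.2, 0, 10, 0, 0, 1.5, 0, 10, 0, 0, 1.75, 0])

```text
clock: 23.92
eef_pos: [491.2, -150.2, 15.0]
tool_rot: [-3.14, 0.0, 1.375]
force: [-7.1, 2.7, 38.4]
width: 10.5
gripper_force: 64.6
```

Emit:
arm_command(series=[11, 0, 0, 0, 0, 11, 0, 0, 0, 0, 11, 0, 0, 0, 0, 11, 0, 0, 0, 0, 11, 0, 0, 0, 0])

```text
clock: 24.33
eef_pos: [491.2, -150.2, 15.1]
tool_rot: [-3.141, 0.0, 1.375]
force: [-1.9, 0.9, 4.3]
width: 11.0
gripper_force: 59.8
```

Emit:
arm_command(series=[12, 0, 0, 0, 0, 12, 0, 0, 0, 0, 12, 0, 0, 0, 0, 12, 0, 0, 0, 0, 12, 0, 0, 0, 0])

```text
clock: 24.75
eef_pos: [491.3, -150.2, 15.1]
tool_rot: [-3.141, 0.0, 1.375]
force: [-2.9, 1.2, 5.1]
width: 10.6
gripper_force: 59.8
```

Emit:
arm_command(series=[13, 0, 0, 0, 0, 13, 0, 0, 0, 0, 13, 0, 0, 0, 0, 13, 0, 0, 0, 0, 13, 0, 0, 0, 0])

```text
clock: 25.17
eef_pos: [491.2, -150.2, 15.0]
tool_rot: [-3.141, -0.0, 1.375]
force: [-2.5, 1.6, 7.0]
width: 11.1
gripper_force: 35.5
```

Emit:
arm_command(series=[13.5, 0, 0, 0, 0, 13.5, 0, 0, 0, 0, 13.5, 0, 0, 0, 0, 13.5, 0, 0, 0, 0, 13.5, 0, 0, 0, 0])

```text
clock: 25.58
eef_pos: [491.2, -150.2, 14.9]
tool_rot: [-3.141, -0.0, 1.375]
force: [-3.1, 2.0, 5.6]
width: 11.8
gripper_force: 19.1
```

The grip force follows the opening near contact: 19 N at 13.5 %. I'll ease off to about 9 N and try the arc again in small steps.

Emit:
arm_command(series=[13.8, 0, 0, 0, 0, 13.8, 0, 0, 0, 0, 13.8, 0, 0, 0, 0, 13.8, 0, 0, 0, 0, 13.8, 0, 0, 0, 0])

```text
clock: 26.0
eef_pos: [491.2, -150.3, 14.9]
tool_rot: [-3.141, -0.0, 1.374]
force: [-2.2, 1.1, 5.2]
width: 11.8
gripper_force: 9.5
```

Emit:
arm_command(series=[13.8, 0, 0, -0.2, 0, 13.8, 0, 0, -0.4, 0, 13.8, -0.1, 0, -0.6, 0, 13.8, -0.2, 0, -0.8, 0, 13.8, -0.3, 0, -1.0, 0])

```text
clock: 26.42
eef_pos: [491.3, -153.4, 24.9]
tool_rot: [3.141, -0.0, 1.375]
force: [-0.0, 0.8, -1.9]
width: 11.4
gripper_force: 8.0
```

```bash
python3 -c "
from h import *
to((492.4,-140.7,12,78.8)); foot()"
```

```text
t 26.4167 p [ 491.3 -153.4   24.9] rpy [ 3.141 -0.     1.375] q [ 0.34  0.77 -0.14  2.04  0.28  0.35 -0.22] w 11.400263252081352 gf 7.99194261431694
yaw 78.8 F [-0.   0.8 -1.9]
(492.4, -140.7, 12, 78.8) -> [ 1.26 -0.14  1.29] roll -0.0
-10 8 [ 7. 12. 17.]
0 18 [ 5.  7. 12.]
50 11 [ 9. 11. 12.]
60 11 [11. 12. 12.]
70 7 [12. 13. 14.]
80 12 [12. 14. 14.]
90 33 [13. 15. 78.]
100 98 [15. 45. 78.]
110 264 [ 17.  98. 132.]
120 56 [ 13. 119. 129.]
```

It pivots: the leg is at bench height by the corner and rising towards the free end. I'll continue the arc.

Emit:
arm_command(series=[13.8, -0.23, 0, -0.57, 0, 13.8, -0.49, 0, -1.12, 0, 13.8, -0.78, 0, -1.66, 0, 13.8, -1.1, 0, -2.19, 0, 13.8, -1.45, 0, -2.7, 0])

```text
clock: 26.88
eef_pos: [488.5, -167.9, 52.7]
tool_rot: [3.141, -0.0, 1.374]
force: [0.2, 2.0, -0.5]
width: 11.8
gripper_force: 8.0
```

```bash
python3 -c "
from h import *
to((492.4,-140.7,12,78.8)); foot()"
```

```text
t 26.8833 p [ 488.5 -167.9   52.7] rpy [ 3.141 -0.     1.374] q [ 0.39  0.73 -0.16  2.02  0.27  0.41 -0.19] w 11.772821048818484 gf 7.983879894018173
yaw 78.7 F [ 0.2  2.  -0.5]
(492.4, -140.7, 12, 78.8) -> [ 2.75 -0.15  4.07] roll -0.1
-20 30 [34. 42. 48.]
-10 18 [ 9. 13. 30.]
0 7 [ 9. 10. 11.]
10 8 [13. 14. 15.]
20 5 [17. 18. 20.]
30 7 [19. 21. 22.]
40 6 [24. 25. 26.]
50 8 [28. 30. 30.]
60 11 [31. 33. 33.]
70 18 [35. 36. 38.]
80 36 [ 39.  41. 109.]
90 179 [ 45.  95. 140.]
100 118 [ 48. 125. 144.]
110 30 [43. 46. 49.]
```

Emit:
arm_command(series=[13.8, -0.37, 0, -0.49, 0, 13.8, -0.77, 0, -0.96, 0, 13.8, -1.19, 0, -1.4, 0, 13.8, -1.63, 0, -1.83, 0, 13.8, -2.1, 0, -2.23, 0])

```text
clock: 27.35
eef_pos: [484.4, -188.6, 74.7]
tool_rot: [3.141, -0.0, 1.374]
force: [1.3, 2.0, -0.2]
width: 12.2
gripper_force: 8.2
```

Emit:
arm_command(series=[13.8, -0.49, 0, -0.37, 0, 13.8, -0.99, 0, -0.72, 0, 13.8, -1.51, 0, -1.05, 0, 13.8, -2.05, 0, -1.34, 0, 13.8, -2.61, 0, -1.61, 0])

```text
clock: 27.77
eef_pos: [479.2, -214.5, 90.6]
tool_rot: [3.141, -0.0, 1.374]
force: [0.9, 1.8, 1.8]
width: 12.1
gripper_force: 8.7
```

```bash
python3 -c "
from h import *
to((492.4,-140.7,12,78.8)); im=foot(); save('s7.png',cv2.resize(im[110:260,260:470],None,fx=3.5,fy=3.5))"
```

```text
t 27.7667 p [ 479.2 -214.5   90.6] rpy [ 3.141 -0.     1.374] q [ 0.51  0.67 -0.21  1.98  0.26  0.52 -0.09] w 12.06477906856803 gf 8.70314508676529
yaw 78.7 F [0.9 1.8 1.8]
(492.4, -140.7, 12, 78.8) -> [ 7.49 -0.15  7.86] roll -0.1
-60 21 [49. 52. 54.]
-50 25 [40. 44. 48.]
-40 35 [29. 34. 39.]
-30 23 [25. 28. 32.]
-10 5 [4. 5. 6.]
0 10 [12. 14. 21.]
10 11 [23. 27. 31.]
20 11 [33. 40. 42.]
30 23 [ 45. 101. 146.]
40 105 [ 95. 116. 142.]
50 61 [ 71. 139. 147.]
60 18 [78. 85. 89.]
70 39 [ 93.  98. 101.]
```

View pics/s7.png

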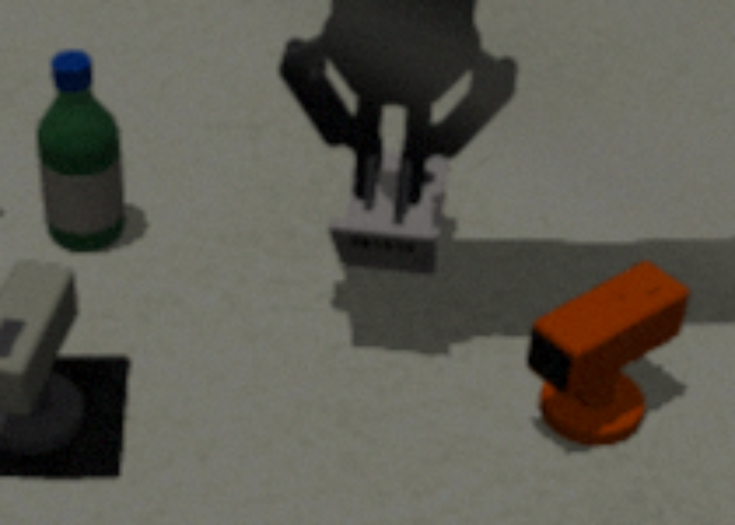

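The bracket is at about 50° with its corner still on the bench and the leg's outer face turning into view at (385,245). On with the arc.

Emit:
arm_command(series=[13.8, -0.56, 0, -0.24, 0, 13.8, -1.14, 0, -0.44, 0, 13.8, -1.73, 0, -0.62, 0, 13.8, -2.33, 0, -0.76, 0, 13.8, -2.93, 0, -0.88, 0])

```text
clock: 28.23
eef_pos: [473.3, -243.6, 99.3]
tool_rot: [3.141, 0.0, 1.374]
force: [1.3, 0.8, 2.4]
width: 11.7
gripper_force: 9.3
```

Emit:
arm_command(series=[13.8, -0.61, 0, -0.08, 0, 13.8, -1.22, 0, -0.13, 0, 13.8, -1.84, 0, -0.15, 0, 13.8, -2.45, 0, -0.14, 0, 13.8, -3.07, 0, -0.09, 0])

```text
clock: 28.65
eef_pos: [467.3, -273.8, 100.0]
tool_rot: [3.141, 0.0, 1.374]
force: [0.2, 0.1, 2.7]
width: 11.6
gripper_force: 10.3
```

```bash
python3 -c "
from h import *
to((492.4,-140.7,12,78.8)); im=foot(); save('s8.png',cv2.resize(im[110:260,260:470],None,fx=3.5,fy=3.5))"
```

```text
t 28.65 p [ 467.3 -273.8  100. ] rpy [3.141 0.    1.374] q [ 0.63  0.67 -0.23  1.93  0.27  0.57  0.02] w 11.568297553767167 gf 10.295979380607605
yaw 78.7 F [0.2 0.1 2.7]
(492.4, -140.7, 12, 78.8) -> [13.55 -0.15  8.8 ] roll -0.1
-20 81 [113. 128. 146.]
-10 126 [  7.  26. 145.]
0 139 [47. 67. 85.]
10 153 [ 92. 112. 126.]
```

View pics/s8.png

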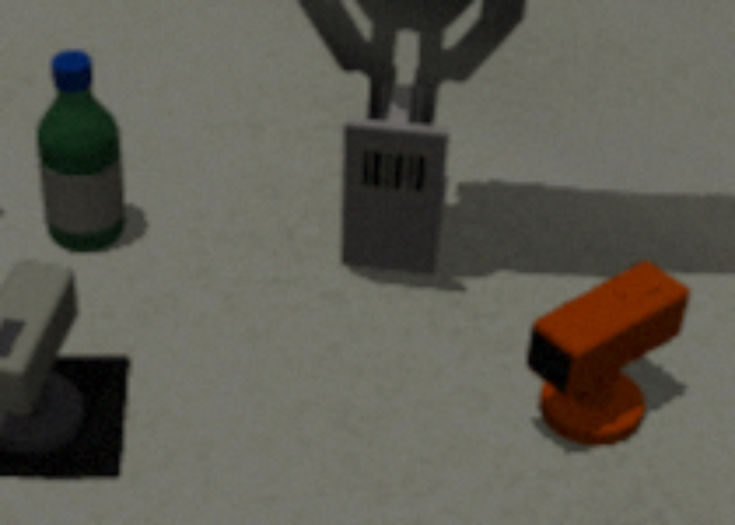

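The label (393,170) now shows and the bracket leans at about 80°. Ten more degrees puts it on its foot.

Emit:
arm_command(series=[13.8, -0.4, 0, 0.05, 0, 13.8, -0.81, 0, 0.11, 0, 13.8, -1.21, 0, 0.19, 0, 13.8, -1.61, 0, 0.28, 0, 13.8, -2.0, 0, 0.38, 0])

```text
clock: 29.12
eef_pos: [463.5, -293.0, 96.2]
tool_rot: [3.141, 0.0, 1.374]
force: [0.7, -1.4, 5.0]
width: 11.5
gripper_force: 11.1
```

```bash
cat >> h.py <<'E'
def face():  # fit of the standing label face, side depth
    im,d,m=grab('side'); P=cloud(d,m); c=np.array([470.1,-260.]); n=np.array([.194,.981]); q=P[...,:2]-c; a=q@n; b=q@np.array([.981,-.194])
    k=(abs(b)<26)&(a>-20)&(a<25)&(P[...,2]>15)&(P[...,2]<122); q=P[k]; c=np.median(q,0)
    for _ in range(3):
        u,s,v=np.linalg.svd(q-q.mean(0),full_matrices=False); nn=v[2]*np.sign(v[2]@[0,1,0]); e=(P-q.mean(0))@nn; q=P[k&(abs(e)<5)]
    c=q.mean(0); print('face n',nn.round(3),'yaw',np.degrees(np.arctan2(nn[1],nn[0])).round(1),'tilt',np.degrees(np.arcsin(nn[2])).round(1),'c',c.round(1),'x at z=95: y plane',len(q))
    hz=np.array([nn[1],-nn[0],0]); w=P[(abs((P-c)@nn)<5)&(P[...,2]>70)&(P[...,2]<118)&(abs((P-c)@hz)<45)]; t=(w-c)@hz; mid=(t.min()+t.max())/2
    L=c+hz*mid; L=L+np.array([0,0,95-L[2]])-nn*0; L[1]-=((L-c)@nn)/nn[1]; print('width',np.ptp(t).round(1),'label',L.round(1)); return im
E
python3 -c "
from h import *
to((492.4,-140.7,12,78.8)); face()"
```

```text
t 29.1167 p [ 463.5 -293.    96.2] rpy [3.141 0.    1.374] q [ 0.67  0.68 -0.23  1.92  0.27  0.57  0.05] w 11.52167380293791 gf 11.07055976986885
yaw 78.7 F [ 0.7 -1.4  5. ]
(492.4, -140.7, 12, 78.8) -> [15.51 -0.14  8.41] roll -0.1
face n [ 0.199  0.979 -0.046] yaw 78.5 tilt -2.7 c [ 470.1 -259.6   70.7] x at z=95: y plane 957
width 60.0 label [ 470.3 -258.5   95. ]
```

Emit:
arm_command(series=[13.8, -0.2, 0, 0.05, 0, 13.8, -0.4, 0, 0.1, 0, 13.8, -0.6, 0, 0.15, 0, 13.8, -0.6, 0, 0.15, 0, 13.8, -0.6, 0, 0.15, 0])

```text
clock: 29.58
eef_pos: [462.7, -298.0, 94.7]
tool_rot: [3.141, -0.0, 1.375]
force: [1.4, 0.4, 4.3]
width: 11.7
gripper_force: 11.2
```

Emit:
arm_command(series=[15, 0, 0, 0, 0, 18, 0, 0, 0, 0, 24, 0, 0, 0, 0, 30, 0, 0, 0, 0, 30, 0, 0, 0, 0])

```text
clock: 30.0
eef_pos: [461.7, -298.1, 94.2]
tool_rot: [-3.14, -0.0, 1.374]
force: [0.3, 0.7, -0.1]
width: 25.6
gripper_force: 0.0
```

Emit:
arm_command(series=[30, 0, 0, -1, 0, 30, 0, 0, -3, 0, 30, 0, 0, -6, 0, 30, 0, 0, -9, 0, 30, 0, 0, -12, 0])

```text
clock: 30.42
eef_pos: [461.9, -298.0, 216.5]
tool_rot: [-3.141, -0.0, 1.375]
force: [0.4, -0.4, 0.4]
width: 25.3
gripper_force: 0.0
```

```bash
python3 -c "
from h import *
im=face(); jars(); save('s9.png',im)
D=np.load('side1.npz')
im,d,m=grab('top');P=cloud(d,m)
q=P[(P[...,0]>640)&(P[...,0]<730)&(P[...,1]>-190)&(P[...,1]<-60)&(P[...,2]>80)&(P[...,2]<96)];r=cv2.minAreaRect(q[:,:2].astype(np.float32));print('head',len(q),r)
# pad by dark pixels on z=4
mk=((im.max(2)<35)).astype(np.uint8); mk[:176]=0;mk[232:]=0;mk[:,:350]=0;mk[:,410:]=0
p=np.argwhere(mk)[:,::-1]; w=np.array([onplane(a,4,m)[:2] for a in p],np.float32); print('pad',len(p),cv2.minAreaRect(w))
to((687.2,-126.8,200,75.2))
"
```

```text
face n [ 0.196  0.981 -0.001] yaw 78.7 tilt -0.1 c [ 469.4 -262.7   71. ] x at z=95: y plane 1001
width 60.2 label [ 469.9 -262.8   95. ]
top lid [614.6 297.2] [26. 28.] [183. 233.]
top lid [614.  235.8] [26. 27.] [212. 234.]
top lid [505.8 234.5] [26. 29.] [212. 284.]
top lid [503.2 290. ] [24. 28.] [186. 285.]
side lid [505.3 234.5] [27. 28.] [374. 378.]
side lid [614.9 236.1] [26. 28.] [298. 380.]
side lid [502.8 290.5] [27. 29.] [380. 417.]
side lid [615.8 298.7] [27. 27.] [296. 423.]
head 717 ((687.4051513671875, -127.27658081054688), (90.33577728271484, 36.66056442260742), 74.61969757080078)
pad 829 ((682.6686401367188, -134.20484924316406), (96.19435119628906, 94.20550537109375), 89.37543487548828)
t 30.6167 p [ 462.5 -298.6  215.9] rpy [3.140e+00 1.000e-03 1.374e+00] q [ 0.73  0.52 -0.3   1.81  0.2   0.84  0.13] w 25.633848422823384 gf 0.0
yaw 78.7 F [ 0.5  0.4 -0.7]
(687.2, -126.8, 200, 75.2) -> [21.24 18.68  1.61] roll 3.5
```

View pics/s9.png

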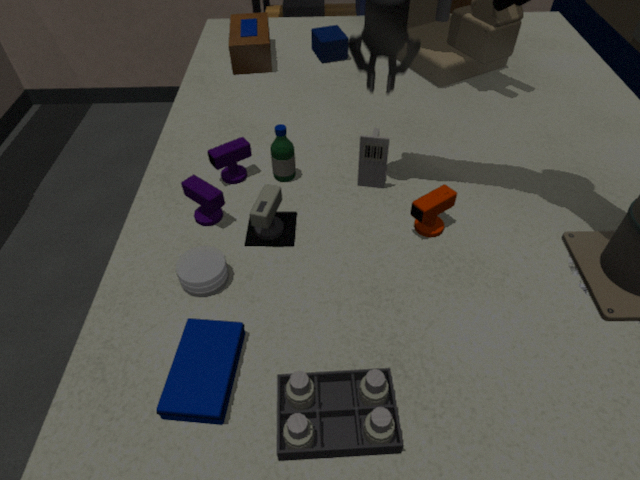

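The bracket stands on its foot with the label at (373,152) and all jars are in place. Before gripping the scanner, I'll check its window end with the wrist camera, and the pad centre.

```bash
python3 -c "
from h import *
im,d,m=grab('wrist'); save('w1.png',im); print(m['mtx'].round(1).tolist())
X=m['R']@np.array([687,-127,70.])+m['t']; r=np.hypot(X[0],X[1]); th=np.arctan2(r,X[2]); print('scanner px',m['mtx'][:2,2]+X[:2]/r*th*m['mtx'][0,0])
for n in('side','top'):
  im,d,m=grab(n); g=cv2.resize(im,None,fx=1,fy=1).max(2); P=cloud(d,m)
  k=(g<45)&(P[...,2]<14)&(P[...,2]>-3)&(P[...,0]>610)&(P[...,0]<760)&(P[...,1]>-220)&(P[...,1]<-60)
  l=cv2.connectedComponentsWithStats(k.astype(np.uint8)); i=1+np.argmax(l[2][1:,4]); p=np.argwhere(l[1]==i)[:,::-1]
  w=np.array([onplane(a,4,m)[:2] for a in p],np.float32); print(n,len(p),cv2.minAreaRect(w))
"
```

```text
[[371.6, 0.0, 331.1], [0.0, 371.6, 238.2], [0.0, 0.0, 1.0]]
scanner px [542.08256014  -6.15626231]
side 1010 ((682.9072265625, -127.99767303466797), (99.07907104492188, 97.89344787597656), 88.46707916259766)
top 635 ((659.6687622070312, -133.5035400390625), (96.26973724365234, 50.57929992675781), 87.93144226074219)
```

View pics/w1.png

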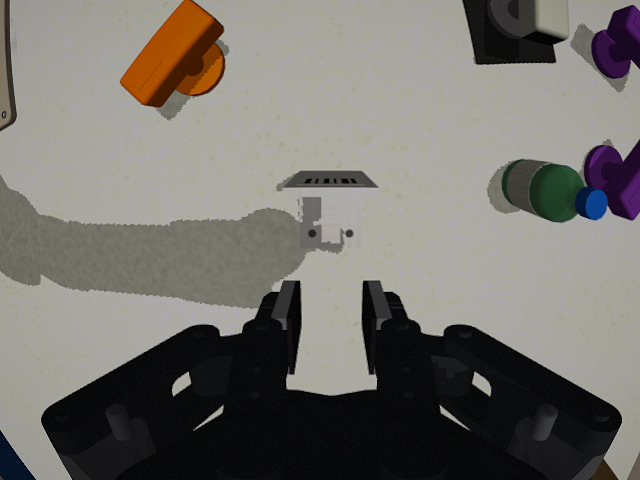

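```bash
python3 -c "
from h import *
im=cv2.imread('pics/w1.png'); a=cv2.resize(im[0:75,450:600],None,fx=4,fy=4,interpolation=cv2.INTER_CUBIC)
T=np.load('top1.npz'); S=np.load('side1.npz')
b=cv2.resize(T['im'][172:240,345:420,::-1],None,fx=5,fy=4,interpolation=cv2.INTER_CUBIC)
o=np.zeros((580,600,3),np.uint8); o[:300]=a; o[300:572,:375]=b; cv2.imwrite('pics/c1.png',np.clip(o*1.5,0,255))
for n,D in(('top',T),('side',S)):
  g=D['im'].max(2).astype(float)
  # columns/rows profiles in world: sample z=4 plane grid
  for axis,fix in((1,(650,660)),(0,(-175,-165)),(0,(-95,-88))):
    out=[]
    for v in np.arange(-200,-60,1.) if axis==1 else np.arange(615,750,1.):
      vals=[]
      for f in np.linspace(*fix,6):
        X=(f,v,4) if axis==1 else (v,f,4)
        p=proj(X,D); vals.append(cv2.getRectSubPix(g.astype(np.float32),(1,1),(float(p[0]),float(p[1])))[0,0])
      out.append(np.median(vals))
    out=np.array(out); base=-200 if axis==1 else 615; hi=np.percentile(out,90); k=np.where(out<hi/2)[0]; print(n,'axis',axis,fix,'dark from',base+k.min(),'to',base+k.max(),'mid',base+(k.min()+k.max())/2)
"
```

```text
top axis 1 (650, 660) dark from -182 to -84 mid -133.0
top axis 0 (-175, -165) dark from 633 to 731 mid 682.0
top axis 0 (-95, -88) dark from 635 to 733 mid 684.0
side axis 1 (650, 660) dark from -178 to -78 mid -128.0
side axis 0 (-175, -165) dark from 633 to 730 mid 681.5
side axis 0 (-95, -88) dark from 635 to 733 mid 684.0[ WARN:0@0.186] global loadsave.cpp:1063 imwrite_ Unsupported depth image for selected encoder is fallbacked to CV_8U.
```

View pics/c1.png

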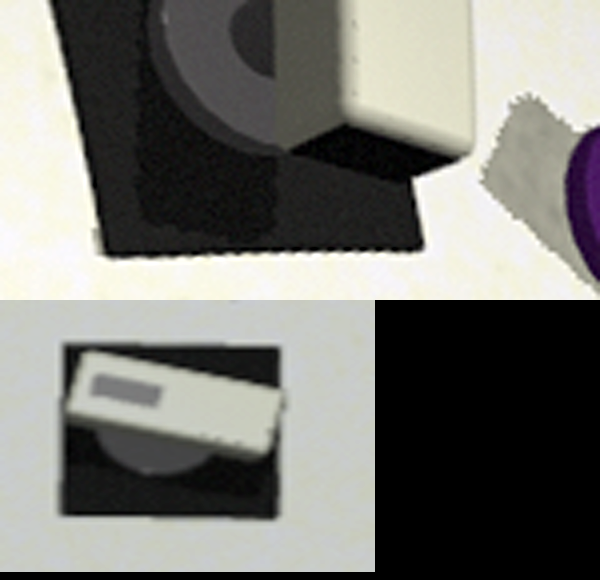

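The near (-y) end of the head carries the black window, in the wrist crop at (380,150). The pad centre comes out at about (683, -132). Going to the scanner.

Emit:
arm_command(series=[60, 2.8, 2.5, 0, 0, 100, 5.6, 5, 0, 0, 100, 8.4, 7.5, 0, 0, 100, 11.2, 9.9, 0, 0, 100, 14, 12.4, 0, 0])

```text
clock: 31.18
eef_pos: [611.5, -183.8, 213.0]
tool_rot: [-3.138, -0.0, 1.374]
force: [0.4, -0.3, -0.1]
width: 84.0
gripper_force: 0.0
```

Emit:
arm_command(series=[100, 2.8, 2.5, 0, 0, 100, 5.5, 4.8, 0, 0, 100, 7.2, 6.3, 0, 3.6, 100, 7.2, 6.3, 2, 3.6, 100, 7.2, 6.3, 4, 3.6])

```text
clock: 31.6
eef_pos: [688.5, -123.9, 173.2]
tool_rot: [3.141, -0.001, 1.315]
force: [-0.3, -0.5, -0.2]
width: 85.2
gripper_force: 0.0
```

Emit:
arm_command(series=[100, 0, 0, 0, 0, 100, 0, 0, 0, 0, 100, 0, 0, 0, 0, 100, 0, 0, 0, 0, 100, 0, 0, 0, 0])

```text
clock: 32.02
eef_pos: [687.7, -127.3, 176.0]
tool_rot: [3.139, -0.0, 1.311]
force: [0.9, -0.5, 0.4]
width: 85.4
gripper_force: 0.0
```

```bash
python3 -c "
from h import *
to((687.3,-126.8,56,75))"
```

```text
t 32.0167 p [ 687.7 -127.3  176. ] rpy [ 3.139 -0.     1.311] q [ 0.28  0.77 -0.26  1.41  0.21  0.99 -0.28] w 85.38403656966841 gf 0.0
yaw 75.1 F [ 0.9 -0.5  0.4]
(687.3, -126.8, 56, 75) -> [ 0.03 -0.08 12.  ] roll 0.1
```

Emit:
arm_command(series=[100, 0, 0, 3.5, 0, 100, 0, 0, 7, 0, 100, 0, 0, 10, 0, 100, 0, 0, 11.9, 0, 100, 0, 0, 11.9, 0])

```text
clock: 32.43
eef_pos: [683.9, -126.8, 51.6]
tool_rot: [-3.134, 0.001, 1.311]
force: [-0.1, -0.1, -0.6]
width: 85.3
gripper_force: 0.0
```

Emit:
arm_command(series=[0, 0, 0, 0, 0, 0, 0, 0, 0, 0, 0, 0, 0, 0, 0, 0, 0, 0, 0, 0, 0, 0, 0, 0, 0])

```text
clock: 32.85
eef_pos: [688.4, -127.0, 57.9]
tool_rot: [3.138, -0.0, 1.311]
force: [-1.1, 0.8, 6.1]
width: 34.7
gripper_force: 61.2
```

Emit:
arm_command(series=[0, 0, 0, 0, 0, 0, 0, 0, -1, 0, 0, 0, 0, -3, 0, 0, 0, 0, -5.5, 0, 0, 0, 0, -7, 0])

```text
clock: 33.27
eef_pos: [688.0, -126.9, 128.5]
tool_rot: [3.139, -0.0, 1.311]
force: [1.1, -0.3, -1.4]
width: 34.8
gripper_force: 60.3
```

Emit:
arm_command(series=[0, 0, 0, 0, 0, 0, 0, 0, 0, 0, 0, 0, 0, 0, 0, 0, 0, 0, 0, 0, 0, 0, 0, 0, 0])

```text
clock: 33.68
eef_pos: [686.1, -126.8, 124.1]
tool_rot: [-3.139, 0.0, 1.312]
force: [0.5, 0.1, -2.7]
width: 34.9
gripper_force: 60.3
```

```bash
cat >> h.py <<'E'
def head(x,y,zlo,zhi):
    for nm in('top','side'):
        im,d,m=grab(nm); P=cloud(d,m); k=(np.hypot(P[...,0]-x,P[...,1]-y)<58)&(P[...,2]>zlo)&(P[...,2]<zhi)&(im.min(2)>110-40*(nm=='side'))
        l=cv2.connectedComponentsWithStats(k.astype(np.uint8)); print(nm,[(a[4],c.round().tolist()) for a,c in zip(l[2][1:],l[3][1:]) if a[4]>30])
        q=P[k]; u,s,v=np.linalg.svd(q[:,:2]-q[:,:2].mean(0),full_matrices=False); r=cv2.minAreaRect(q[:,:2].astype(np.float32)); print(' ',len(q),np.round(r[0],1),np.round(r[1],1),round(r[2],1),'pca',np.degrees(np.arctan2(v[0,1],v[0,0])).round(1)%180,'z',np.percentile(q[:,2],[5,50,95]).round(1))
    return im
E
python3 -c "
from h import *
to((687.3,-126.8,56,75))
head(687,-127,100,175)"
```

```text
t 33.6833 p [ 686.1 -126.8  124.1] rpy [-3.139  0.     1.312] q [ 0.28  0.82 -0.25  1.45  0.23  0.9  -0.3 ] w 34.932782307223235 gf 60.30463099479675
yaw 75.1 F [ 0.5  0.1 -2.7]
(687.3, -126.8, 56, 75) -> [0.03 0.14 6.81] roll 0.1
top [(np.int32(100), [365.0, 189.0])]
  100 [695.7 -93. ] [18.2 35.9] 88.2 pca 1.1999999999999886 z [150.7 153.3 156.5]
side [(np.int32(139), [255.0, 183.0])]
  161 [ 687.6 -124.9] [85.4 35.2] 76.4 pca 89.8 z [145.7 151.9 153.4]
```

Emit:
arm_command(series=[0, -0.3, -1.4, 0, 0, 0, -0.9, -4, 0, 0, 0, -1.6, -7, 0, 0, 0, -2.3, -10, 0, 0, 0, -3, -13, 0, 0])

```text
clock: 34.2
eef_pos: [552.2, -122.4, 125.3]
tool_rot: [-3.141, -0.0, 1.312]
force: [-0.1, 0.8, -1.8]
width: 35.0
gripper_force: 60.5
```

Emit:
arm_command(series=[0, -0.6, -2.6, 0, -1, 0, -1, -4.4, 0, -2, 0, -1.2, -5.4, 0.5, -3, 0, -1.2, -5.4, 1.5, -3.6, 0, -1.2, -5.4, 2.5, -3.6])

```text
clock: 34.62
eef_pos: [499.3, -120.5, 100.3]
tool_rot: [3.14, -0.0, 1.374]
force: [-0.7, -0.2, -2.6]
width: 35.0
gripper_force: 60.5
```

Emit:
arm_command(series=[0, 0, 0, 0.7, 0, 0, 0, 0, 1.3, 0, 0, 0, 0, 1.5, 0, 0, 0, 0, 1.5, 0, 0, 0, 0, 1.5, 0])

```text
clock: 35.03
eef_pos: [498.8, -120.1, 85.3]
tool_rot: [-3.142, -0.0, 1.375]
force: [0.7, 1.0, -2.1]
width: 35.1
gripper_force: 60.5
```

Emit:
arm_command(series=[0, 0, 0, 0, 0, 0, 0, 0, 0, 0, 0, 0, 0, 0, 0, 0, 0, 0, 0, 0, 0, 0, 0, 0, 0])

```text
clock: 35.45
eef_pos: [498.6, -120.3, 85.8]
tool_rot: [3.141, -0.0, 1.374]
force: [0.3, -0.4, -2.4]
width: 35.5
gripper_force: 60.5
```

```bash
python3 -c "
from h import *
to((498.3,-120.6,84,78.7)); im=head(498,-120,75,130); face(); save('s10.png',cv2.resize(im[110:280,260:460],None,fx=3.5,fy=3.5))"
```

```text
t 35.45 p [ 498.6 -120.3   85.8] rpy [ 3.141 -0.     1.374] q [ 0.33  0.67 -0.23  2.02  0.3   0.49 -0.31] w 35.482746595229834 gf 60.52834510803223
yaw 78.7 F [ 0.3 -0.4 -2.4]
(498.3, -120.6, 84, 78.7) -> [-0.03 -0.02  0.18] roll 0.0
top [(np.int32(87), [362.0, 283.0])]
  90 [506.2 -84.1] [16.5 34.3] 80.2 pca 171.5 z [109.5 115.  117.9]
side [(np.int32(139), [361.0, 200.0])]
  164 [ 510.7 -117.3] [39.  90.2] 6.4 pca 92.7 z [111.  113.8 115.5]
face n [ 0.161  0.981 -0.106] yaw 80.7 tilt -6.1 c [ 465.9 -262.2   40.3] x at z=95: y plane 32Traceback (most recent call last):
  File "<string>", line 3, in <module>
    to((498.3,-120.6,84,78.7)); im=head(498,-120,75,130); face(); save('s10.png',cv2.resize(im[110:280,260:460],None,fx=3.5,fy=3.5))
                                                          ~~~~^^
  File "h.py", line 41, in face
    hz=np.array([nn[1],-nn[0],0]); w=P[(abs((P-c)@nn)<5)&(P[...,2]>70)&(P[...,2]<118)&(abs((P-c)@hz)<45)]; t=(w-c)@hz; mid=(t.min()+t.max())/2
                                                                                                                            ~~~~~^^
    return umr_minimum(a, axis, None, out, keepdims, initial, where)
ValueError: zero-size array to reduction operation minimum which has no identity
```

The rear end of the head is where it should be, within about 1 mm. I'll drop 2 mm and then hold still.

Emit:
arm_command(series=[0, 0, 0, 0.2, 0, 0, 0, 0, 0.2, 0, 0, 0, 0, 0.2, 0, 0, 0, 0, 0.2, 0, 0, 0, 0, 0.2, 0])

```text
clock: 36.02
eef_pos: [498.5, -120.2, 83.6]
tool_rot: [-3.142, -0.0, 1.374]
force: [0.1, 0.4, -2.0]
width: 35.0
gripper_force: 60.5
```

Emit:
arm_command(series=[0, 0, 0, 0, 0, 0, 0, 0, 0, 0, 0, 0, 0, 0, 0, 0, 0, 0, 0, 0, 0, 0, 0, 0, 0])

```text
clock: 36.43
eef_pos: [498.5, -120.3, 83.7]
tool_rot: [3.141, -0.0, 1.374]
force: [-0.3, 0.5, -2.1]
width: 34.9
gripper_force: 60.5
```

Emit:
arm_command(series=[0, 0, 0, 0, 0, 0, 0, 0, 0, 0, 0, 0, 0, 0, 0, 0, 0, 0, 0, 0, 0, 0, 0, 0, 0])

```text
clock: 36.85
eef_pos: [498.5, -120.3, 83.6]
tool_rot: [3.142, -0.0, 1.374]
force: [0.8, -0.7, -2.4]
width: 35.1
gripper_force: 60.5
```

Emit:
arm_command(series=[0, 0, 0, 0, 0, 0, 0, 0, 0, 0, 0, 0, 0, 0, 0, 0, 0, 0, 0, 0, 0, 0, 0, 0, 0])

```text
clock: 37.27
eef_pos: [498.5, -120.3, 83.6]
tool_rot: [3.142, -0.0, 1.374]
force: [-0.6, -1.0, -1.4]
width: 35.2
gripper_force: 60.5
```

Emit:
arm_command(series=[0, 0, 0, 0, 0, 0, 0, 0, 0, 0, 0, 0, 0, 0, 0, 0, 0, 0, 0, 0, 0, 0, 0, 0, 0])

```text
clock: 37.68
eef_pos: [498.5, -120.3, 83.6]
tool_rot: [-3.142, -0.0, 1.374]
force: [0.4, 0.3, -2.0]
width: 35.4
gripper_force: 60.5
```

Emit:
arm_command(series=[0, 0, 0, 0, 0, 0, 0, 0, 0, 0, 0, 0, 0, 0, 0, 0, 0, 0, 0, 0, 0, 0, 0, 0, 0])

```text
clock: 38.1
eef_pos: [498.5, -120.3, 83.6]
tool_rot: [3.142, 0.0, 1.374]
force: [-0.4, 0.2, -3.0]
width: 35.0
gripper_force: 60.5
```

Emit:
arm_command(series=[0, 0, 0, 0, 0, 0, 0, 0, 0, 0, 0, 0, 0, 0, 0, 0, 0, 0, 0, 0, 0, 0, 0, 0, 0])

```text
clock: 38.52
eef_pos: [498.5, -120.3, 83.6]
tool_rot: [3.142, -0.0, 1.374]
force: [-0.3, -0.3, -2.3]
width: 35.1
gripper_force: 60.5
```

Emit:
arm_command(series=[0, 0, 0, 0, 0, 0, 0, 0, 0, 0, 0, 0, 0, 0, 0, 0, 0, 0, 0, 0, 0, 0, 0, 0, 0])

```text
clock: 38.93
eef_pos: [498.5, -120.3, 83.6]
tool_rot: [3.142, -0.0, 1.374]
force: [0.2, 0.1, -1.6]
width: 35.3
gripper_force: 60.5
```

```bash
python3 -c "
from h import *
jars()
im,d,m=grab('side'); save('s10.png',cv2.resize(im[110:280,260:460],None,fx=3.5,fy=3.5))
im,d,m=grab('wrist'); save('w2.png',im)
X=m['R']@np.array([470,-262.8,95.])+m['t']; r=np.hypot(X[0],X[1]); print('label px',m['mtx'][:2,2]+X[:2]/r*np.arctan2(r,X[2])*m['mtx'][0,0])
to((683,-132.2,125,78.7))"
```

```text
top lid [614.6 297.8] [26. 28.] [183. 234.]
top lid [614.  235.3] [26. 28.] [212. 234.]
top lid [508.5 294.6] [26. 28.] [184. 283.]
top lid [505.7 234. ] [26. 28.] [212. 284.]
side lid [505.4 234.7] [27. 28.] [374. 378.]
side lid [614.8 236. ] [26. 29.] [298. 380.]
side lid [508.7 294.3] [27. 28.] [376. 420.]
side lid [615.8 298.4] [27. 28.] [296. 423.]
label px [330.48214859 517.57606571]
t 39.1333 p [ 498.5 -120.3   83.6] rpy [ 3.142 -0.     1.374] q [ 0.33  0.67 -0.22  2.02  0.3   0.48 -0.31] w 34.971408725110734 gf 60.527998208999634
yaw 78.7 F [ 0.7  0.7 -2.5]
(683, -132.2, 125, 78.7) -> [ 2.43 18.33 -4.14] roll 0.0
```

View pics/s10.png

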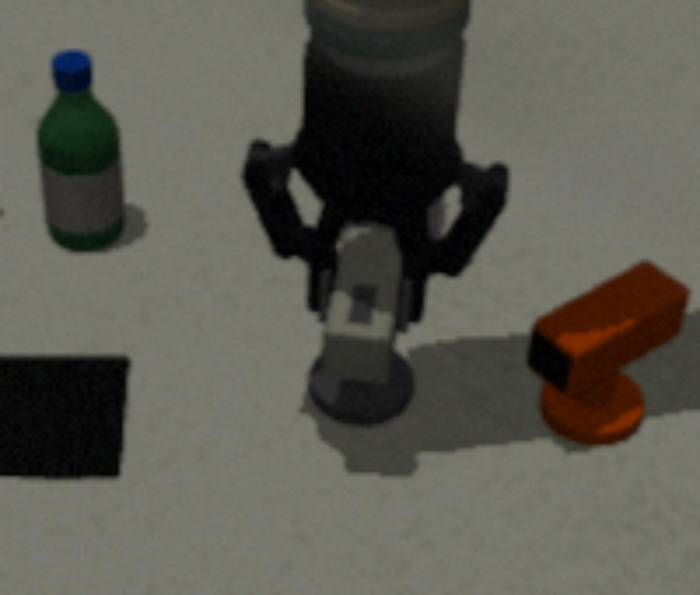

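The scanner is held level, its rear end facing the camera at (360,340), and it held still over 3 s. One jar (in the cell at (508,294)) was nudged but still stands in its cell. The scanner goes back to the pad, which is now bare, so I'll measure it on the way.

Emit:
arm_command(series=[0, 0, 0, -1, 0, 0, 0, 0, -2.5, 0, 0, 0.1, 1, -4, 0, 0, 0.4, 3, -4, 0, 0, 0.8, 6, -4, 0])

```text
clock: 39.55
eef_pos: [557.7, -124.6, 125.5]
tool_rot: [-3.141, 0.001, 1.374]
force: [-1.1, -0.2, -2.0]
width: 35.2
gripper_force: 60.5
```

```bash
python3 -c "
from h import *
for n,z0 in(('top',4),('side',3)):
  im,d,m=grab(n); g=im.max(2); v,u=np.mgrid[0:480,0:640]; P=cloud(d,m)
  k=(g<50)&(P[...,0]>615)&(P[...,0]<750)&(P[...,1]>-210)&(P[...,1]<-55)&(P[...,2]<12)
  l=cv2.connectedComponentsWithStats(k.astype(np.uint8)); i=1+np.argmax(l[2][1:,4]); p=np.argwhere(l[1]==i)[:,::-1]
  w=np.array([onplane(a,z0,m)[:2] for a in p],np.float32); print(n,len(p),cv2.minAreaRect(w),np.median(P[l[1]==i],0))
to((683,-132.2,125,75))"
```

```text
top 1516 ((682.789306640625, -133.4416046142578), (97.04871368408203, 97.43344116210938), 87.52779388427734) [ 690.31922824 -128.09311824    4.47257767]
side 1619 ((683.0663452148438, -129.0076904296875), (99.22651672363281, 98.0390625), 88.46704864501953) [ 682.73806809 -127.501829      3.06949534]
t 39.65 p [ 564.8 -124.1  125.4] rpy [ 3.133e+00 -2.000e-03  1.375e+00] q [ 0.34  0.67 -0.27  1.82  0.26  0.67 -0.27] w 35.17290099360282 gf 60.833455324172974
yaw 78.8 F [ 0.7  1.2 -2. ]
(683, -132.2, 125, 75) -> [ 1.51 11.75  0.14] roll 3.8
```

Emit:
arm_command(series=[0, 0.4, 3, 0, 0, 0, 0.8, 6, 0, 0, 0, 1.2, 9, 0, 0, 0, 1.5, 11.3, 0, 0, 0, 1.6, 12.3, 0, 0])

```text
clock: 40.07
eef_pos: [685.9, -132.1, 124.2]
tool_rot: [3.138, -0.001, 1.375]
force: [0.9, 0.4, -2.0]
width: 34.7
gripper_force: 61.2
```

Emit:
arm_command(series=[0, 0, 0, 1, 0, 0, 0, 0, 2.5, 0, 0, 0, 0, 4, 0, 0, 0, 0, 4.5, 0, 0, 0, 0, 4.5, 0])

```text
clock: 40.48
eef_pos: [679.9, -132.3, 76.5]
tool_rot: [-3.136, 0.0, 1.374]
force: [-1.0, -0.6, -2.1]
width: 34.9
gripper_force: 61.1
```

Emit:
arm_command(series=[0, 0, 0, 0, 0, 0, 0, 0, 0, 0, 0, 0, 0, 0, 0, 0, 0, 0, 0, 0, 0, 0, 0, 0, 0])

```text
clock: 40.9
eef_pos: [683.0, -132.5, 79.3]
tool_rot: [3.14, -0.0, 1.374]
force: [-0.2, 0.0, -1.8]
width: 35.2
gripper_force: 61.1
```

```bash
python3 -c "
from h import *
to((683,-132.2,59,78.7)); head(683,-132,80,115)"
```

```text
t 40.9 p [ 683.  -132.5   79.3] rpy [ 3.14  -0.     1.374] q [ 0.29  0.87 -0.25  1.49  0.27  0.81 -0.26] w 35.18829804414818 gf 61.13417029380798
yaw 78.7 F [-0.2  0.  -1.8]
(683, -132.2, 59, 78.7) -> [ 0.03 -0.01  2.03] roll 0.0
top [(np.int32(85), [366.0, 196.0])]
  85 [ 688.4 -100.3] [18.3 31.9] 78.4 pca 2.6999999999999886 z [105.8 109.2 112.4]
side [(np.int32(130), [261.0, 200.0])]
  156 [ 695.3 -128.1] [36.7 89.4] 10.1 pca 92.4 z [103.4 106.8 108.6]
```

Emit:
arm_command(series=[0, 0, 0, 0.6, 0, 0, 0, 0, 1.2, 0, 0, 0, 0, 1.7, 0, 0, 0, 0, 2, 0, 0, 0, 0, 2.1, 0])

```text
clock: 41.42
eef_pos: [681.8, -132.4, 58.0]
tool_rot: [-3.14, 0.0, 1.374]
force: [-4.7, 0.6, 11.3]
width: 35.0
gripper_force: 62.9
```

Emit:
arm_command(series=[0, 0, 0, 0, 0, 0, 0, 0, 0, 0, 0, 0, 0, 0, 0, 0, 0, 0, 0, 0, 0, 0, 0, 0, 0])

```text
clock: 41.83
eef_pos: [681.9, -132.4, 58.1]
tool_rot: [-3.14, 0.0, 1.374]
force: [-4.0, -0.3, 5.2]
width: 35.1
gripper_force: 61.8
```

Emit:
arm_command(series=[30, 0, 0, 0, 0, 42, 0, 0, 0, 0, 60, 0, 0, 0, 0, 90, 0, 0, 0, 0, 100, 0, 0, 0, 0])

```text
clock: 42.25
eef_pos: [683.0, -132.5, 57.5]
tool_rot: [3.141, -0.0, 1.374]
force: [-0.9, 0.6, 0.7]
width: 70.8
gripper_force: 0.0
```

Emit:
arm_command(series=[100, 0, 0, 0, 0, 100, 0, 0, -1, 0, 100, 0, 0, -3, 0, 100, 0, 0, -6, 0, 100, 0, 0, -9, 0])

```text
clock: 42.67
eef_pos: [682.1, -132.3, 148.5]
tool_rot: [-3.14, -0.0, 1.374]
force: [0.4, -0.8, 0.8]
width: 85.1
gripper_force: 0.0
```

Emit:
arm_command(series=[100, 0, 0, -4, 0, 100, 0, -3, -7, 0, 100, 0, -7, -7, 0, 100, 0, -11, -7, 0, 100, 0, -14, -7, 0])

```text
clock: 43.08
eef_pos: [542.4, -104.6, 219.0]
tool_rot: [3.141, 0.001, 1.374]
force: [0.0, -0.4, 0.2]
width: 85.0
gripper_force: 0.0
```

```bash
python3 -c "
from h import *
st(); jars(); face(); im=head(683,-132,78,96); save('s11.png',im)"
```

```text
t 43.0833 p [ 542.4 -104.6  219. ] rpy [3.141e+00 1.000e-03 1.374e+00] q [ 0.35  0.52 -0.31  1.8   0.2   0.85 -0.25] w 85.04787064055164 gf 0.0
top lid [614.8 297.9] [26. 28.] [183. 234.]
top lid [614.9 235.5] [24. 28.] [211. 234.]
top lid [508.5 294.5] [26. 28.] [184. 283.]
top lid [505.8 234.4] [26. 28.] [212. 284.]
side lid [505.5 235.1] [27. 28.] [374. 378.]
side lid [614.8 235.9] [26. 29.] [298. 380.]
side lid [508.6 294.8] [27. 28.] [376. 420.]
side lid [615.8 299.1] [27. 27.] [296. 423.]
face n [ 0.197  0.98  -0.002] yaw 78.6 tilt -0.1 c [ 469.4 -262.6   69. ] x at z=95: y plane 952
width 60.1 label [ 469.8 -262.7   95. ]
top [(np.int32(524), [384.0, 200.0])]
  524 [ 680.2 -134. ] [87.3 32.6] 79.0 pca 79.0 z [84.4 87.4 90.6]
side [(np.int32(468), [268.0, 197.0])]
  468 [ 681.3 -131.6] [90.6 33.9] 78.6 pca 78.2 z [83.8 85.9 87.7]
```

View pics/s11.png

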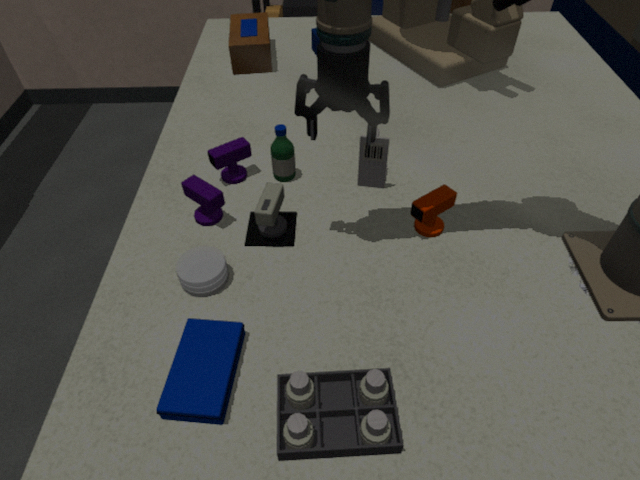

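The scanner stands upright at about (268,210), within 2–3 mm of the pad centre. The bracket is on its foot, all four jars are in their cells, and the gripper is clear. I'll hand in.

```bash
python3 -c "
from h import *
print(workorder.finish_job())"
```

```text
the job is handed in; nothing more can be done
None
```

The job is handed in with all four jars in the carrier, the bracket on its foot, the label scanned and the scanner back on its pad, except that my first grip lifted the bracket level about 17 mm off the bench before I set it down and tipped it over its corner as asked.

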